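# Turn the biscuits and weigh the chocolate for filling

### The job

Get things ready for filled biscuits: use the turner, never your fingers, to turn every biscuit over so that all of them lie flat on the baking mat with the plain baked underside facing up, and put the turner back in the red tray with its blade lying inside. For the filling, stand the empty bowl in the middle of the scale's weighing plate, press and release the tare button, and only then put all the chocolate blocks into the bowl (do not press tare again with chocolate in it). Leave the jars, mill, egg cup, mug and spoon where they are.

Things in the scene. Friction and masses are not known exactly. Their poses are not given: they have to be found in the camera images.
- biscuit1: loose hard biscuit, 80 mm diameter, 12 mm thick, 42 g; may be absent. Flat faces 60 mm across; from each the edge slopes gently (20 degrees) out to 74 mm across, then rounds to 80 mm at mid height. Small dark holes in the top; underside plain, darker. Origin: centre of the underside; z runs from underside to top (up at first, down once turned: the origin is then 12 mm above the mat)
- biscuit2: loose hard biscuit, 80 mm diameter, 12 mm thick, 42 g; may be absent. Flat faces 60 mm across; from each the edge slopes gently (20 degrees) out to 74 mm across, then rounds to 80 mm at mid height. Small dark holes in the top; underside plain, darker. Origin: centre of the underside; z runs from underside to top (up at first, down once turned: the origin is then 12 mm above the mat)
- biscuit3: loose hard biscuit, 80 mm diameter, 12 mm thick, 42 g; may be absent. Flat faces 60 mm across; from each the edge slopes gently (20 degrees) out to 74 mm across, then rounds to 80 mm at mid height. Small dark holes in the top; underside plain, darker. Origin: centre of the underside; z runs from underside to top (up at first, down once turned: the origin is then 12 mm above the mat)
- mat: silicone baking mat, 320 (x) x 300 (y) x 2 mm, fixed; origin at the centre of its lower face on the worktop, top face at z = 2 mm, sides along x and y. The biscuits grip it well and hardly slide (friction about 1.1)
- turner: turner (spatula), 140 g, at first in the tray, handle on its rim. Origin: centre of the underside of the flat steel blade, 96 (x) x 72 (y) x 2 mm, smooth (friction 0.2); +x to its front edge. Behind it a thin neck rises to the straight black handle, 20 mm wide (y), 14 mm thick, whose centre line runs from x -90, z 27 to x -260, z 54 mm. Centre of mass near x -65 mm
- turner_grip (a point): point on the centre line of the turner's handle, 125 mm behind the blade's centre and 32 mm above the plane of the blade's underside: a good place to pinch the handle across its 20 mm width; axes as the turner's
- turner_edge (a point): middle of the lower front edge of the turner's blade, 48 mm ahead of the turner's origin; axes as the turner's
- tray: red plastic tray, fixed, open at the top, 270 (x) x 120 (y) x 40 mm high, walls and floor 4 mm; origin at the centre of its underside. It is the turner's place: blade inside, handle over the rim at its -x end (at the start the turner's origin is at x = +60 mm, y = 0, z = 4 mm here, its x axis nearly along the tray's)
- scale: white kitchen scale, fixed, 210 (x) x 166 (y) mm, body top at 20 mm, with a round steel weighing plate of 144 mm diameter; small display and grey tare button on the strip at its -x side; origin at the centre of its underside
- scale_plate (a point): centre of the top of the weighing plate, 26 mm above the worktop
- tare (a joint): travel of the scale's only button (tare): 0 out, 0.004 m fully pressed; a spring returns it; it starts at about 1.2 N and is fully down at about 4 N
- tare_top (a point): centre of the top of the round tare button, 23 mm diameter, which stands 6.5 mm above the scale's body; pressed straight down
- bowl: empty white stoneware bowl, 300 g, 124 mm rim diameter, 55 mm high, wall 8 mm thick, nearly upright in its upper half, foot 84 mm across, inner floor 7 mm above the underside; origin at the centre of its underside, z up
- board: wooden board, fixed, 180 (x) x 150 (y) x 16 mm; origin at the centre of its underside
- choc1: loose block of dark chocolate, 42 (x) x 30 (y) x 13 mm (z), 22 g, at first on the wooden board; origin at the centre of its underside. May be absent.
- choc2: loose block of dark chocolate, 42 (x) x 30 (y) x 13 mm (z), 22 g, at first on the wooden board; origin at the centre of its underside. May be absent.
- choc3: loose block of dark chocolate, 42 (x) x 30 (y) x 13 mm (z), 22 g, at first on the wooden board; origin at the centre of its underside. May be absent.
- jar1: glass storage jar with wooden lid, 84 mm diameter, 120 mm high, loose, not part of the job; origin at the centre of its underside
- jar2: glass storage jar with wooden lid, 84 mm diameter, 105 mm high, loose, not part of the job; origin at the centre of its underside
- mill: turned wooden pepper mill, 52 mm diameter, 125 mm high, loose, not part of the job; origin at the centre of its underside
- eggcup: blue ceramic egg cup, 48 mm diameter, 60 mm high, loose, not part of the job; origin at the centre of its underside
- mug: terracotta mug, 80 mm diameter, 90 mm high, handle on its +y side, loose, not part of the job; origin at the centre of its underside
- spoon: wooden spoon 220 mm long, lying flat along its own x axis, loose, not part of the job
Not all that is in view belongs to the job. Leave any turquoise look-alike of the bowl alone. What is shaped like the biscuit1 but blue or pink is not meant.

How it is judged:
By the outcome, as a careful person would: the job done as asked, in the order asked, and still so for the second after the job is handed in, with the robot touching nothing.
Of biscuit1, biscuit2, biscuit3 only 2 to 3 are there at a start; the rules pass over those that are not, and their reading is None.
Of choc1, choc2, choc3 only 2 to 3 are there at a start; the rules pass over those that are not, and their reading is None.
At some moment in a run one of biscuit1, biscuit2, biscuit3, choc1, choc2, choc3 may be knocked a few centimetres aside while the robot is not near it.
It also fails if it takes over 210 s, if anything falls off the work surface, if the arm or the gripper's body presses on something with over 40 N, if the wrist force passes 120 N, or if a joint passes its speed limit or range.

### The arm

A 6-joint arm with a two-finger parallel gripper is mounted at the origin on the work surface. World frame = base frame: x ahead of the robot, y to its left, z up, the work surface at z = 0. Lengths are in mm, angles in rad, forces in N, time in s.
With the tool pointing down it reaches from about 275 to 1000 mm from the base axis. Payload 8.4 kg.
Tool frame: the origin (TCP) lies midway between the tips of the shut fingers; the grasp point (between the pads) lies 19 mm behind it; z points along the fingers, y is the direction in which the jaws open and shut (so a half turn about z gives the same grasp; the last joint's range is limited). The gripper opens to 85 mm and grips with 20 to 120 N. Pads are 22 mm wide; open, the fingers measure 114 mm over their backs; the gripper's body (76 mm by 85 mm) begins 54 mm behind the grasp point. The pads swing forward as they close: fully open they stand 13 mm farther back than shut.
Start: joints at [-1.169, 0.353, 1.633, -0, 1.155, -0.002], TCP at [245.571, -574.737, 231.281] pointing down, gripper open.
Joint ranges: [-2.63, 2.63], [-0.92, 2.1], [0.06, 2.66], [-1.3, 4.44], [0, 2.69], [-3.02, 3.02]. Speed limits (rad/s): [2.22, 2.22, 2.79, 3.14, 3.14, 3.14].

### API

Orientations are given as a 3x3 rotation matrix whose columns are the frame's x, y, z axes.
In Python, from station import bot gives the robot as it stands.
- The arm moves only by the tool arm_command, never from a script. Its argument "rows" is a list of rows, each an object with "gripper": the finger opening in mm, from 0 to 85.4; "slide": the shift along the tool's x, y, z in mm, a list of three; "dr": the turn, a rotation vector about the tool's x, y, z in rad, a list of three. In form: [{"gripper": gripper, "slide": [x, y, z], "dr": [rx, ry, rz]}, ...]. A call has 1 to 12 rows; each row shifts and turns the commanded pose from where the row before left it, along the tool's axes as they then stand; what a row does not reach is not made up. A row lasts 1/12 s, in which the tool goes at most 41.7 mm and 7.16 degrees, less where a joint would pass 70% of its speed; a pose out of reach is approached as far as the arm can. A call is refused whole if a number of a shift passes 41.7 or a number of a turn 0.125, either way. A call with a gripper value outside its range is refused whole. The fingers move at their own pace and stop on an object; "force" is the grip in N (left out, the last holds). Time passes only in rows, so rows that do not move let the fingers close. It gives the time, the measured TCP pose, the force and the opening at its end, in the units of the state.
- bot.observe(): the state, without advancing time (a new reading comes with each control period).
- bot.get_image(name): name is "scene" or "top" or "wrist"; returns (picture, depth): 420x560x3 uint8, red, green, blue; 420x560 float32, mm along the optical axis (not along the pixel's ray), 0 where there is no reading.
- bot.camera_info(name): a dict with "mtx" (3x3 intrinsics, pixels), "cam_to_world" (4x4, takes a point from camera to world coordinates). Camera axes: x right, y down, z forward; pixel columns grow to the right and rows downward; lengths in mm; the calibration is good to about 2 mm. The wrist camera is an equidistant fisheye: a pixel r from the principal point sees the ray r / f radians off the axis. A picture is of the moment at which its call begins: read the wrist's pose just before it. camera_info takes no time and is no camera call; for the wrist camera it gives the pose at the moment of the call.
- bot.sign_off(): hands the job in, once; it reports no verdict.
Trained networks look in the newest picture that a camera, given by its name, has taken for a name from the list of things; names that differ only in an ending like _2 or _b are one class to them, and where a whole thing is asked for, a point or a joint stands for the part that bears it (a point fixed in the world has none). Each returns a list of dicts, best first, with "conf" (0 to 1); they miss things now and then, are a little off and sometimes report something else, mostly with a low value. They report only what shows in the picture. A call takes as long as a camera call. They do not tell look-alikes from the thing itself.
- bot.search_frame(camera, thing): "position" ([x, y, z] in mm, in the coordinates of the camera as it stood for that picture, good to about 4 mm: the middle of the surface that is visible of it).
- bot.outline_of(camera, thing): "region" (420x560 bool, what is visible of it).
- bot.landmark_of(camera, thing): "position" ([x, y, z] in mm, in the coordinates of the camera as it stood for that picture, good to about 4 mm: a listed point, or the origin of a listed thing).
The state is a dict: "time": time; "q": joint angles; "joint_vel": joint speeds; "effort": joint torques, N m; "tcp_pos": TCP position; "eef_rot": TCP orientation; "ft_force": force on the tool from outside, world axes, zero at the start; "wrist_torque": the same for the moment, N m; "opening": finger opening in mm.
Only numpy, scipy, OpenCV 4.12 (cv2) and the standard library are available. Lean on these libraries where they do the work, as an engineer would, in place of code of your own. Each camera call takes 0.05 s, during which the arm holds its last target. There are 200 camera calls.

## Working session

There is one attempt and no reset: what is moved stays moved. The work goes in short steps, Python scripts to look and compute and a tool call to move; the robot and the scene stay as the last step left them, time stands still between calls to the robot, and variables do not carry over. Pictures are saved under pics/ and viewed, about 12 in all and at most 16, crops included, and the job is handed in when it is done.

Besides the shell and the picture viewer there is one more tool, called after ">>>" as name(argument=value, ...), one argument or row to a line, values as JSON. arm_command: Moves the arm, as the interface text tells. Its arguments: {"type":"object","properties":{"rows":{"type":"array"},"force":{"type":"number"}},"required":["rows"]}

```bash
ls; mkdir -p pics; cat > h.py <<'E'
import numpy as np, cv2
from station import bot
def w(cam,p):
    T=np.array(bot.camera_info(cam)["cam_to_world"]); return T[:3,:3]@np.array(p)+T[:3,3]
def save(cam,fn):
    im,d=bot.get_image(cam); cv2.imwrite(fn,cv2.cvtColor(im,cv2.COLOR_RGB2BGR)); return im,d
def px(cam,p):
    i=bot.camera_info(cam);T=np.linalg.inv(np.array(i["cam_to_world"]));c=T[:3,:3]@np.array(p)+T[:3,3];q=np.array(i["mtx"])@c;return q[:2]/q[2]
E
python3 - <<'E'
from h import *
a,_=save("scene","pics/s0.png");b,_=save("top","pics/t0.png")
o=bot.observe();print(o["time"],np.round(o["eef_rot"],3),o["tcp_pos"])
for c in("top","scene"):
  i=bot.camera_info(c);print(np.round(i["mtx"],1).tolist(),np.round(i["cam_to_world"],3).tolist())
for n in["biscuit1","turner","turner_grip","turner_edge","tray","scale","scale_plate","tare_top","bowl","board","choc1","mat"]:
  for r in bot.landmark_of("top",n): print(n,round(r["conf"],2),np.round(w("top",r["position"]),0),np.round(px("top",w("top",r["position"]))))
print(bot.observe()["time"])
E
```

```text
pics
0.1 [[ 0.92   0.393 -0.001]
 [ 0.393 -0.92   0.001]
 [-0.    -0.001 -1.   ]] [ 245.39184695 -574.34379881  230.62626571]
[[472.8, 0.0, 274.5], [0.0, 472.8, 206.2], [0.0, 0.0, 1.0]] [[0.025, -0.988, 0.149, 346.087], [-0.999, -0.028, -0.017, 62.783], [0.021, -0.149, -0.989, 1346.327], [0.0, 0.0, 0.0, 1.0]]
[[428.2, 0.0, 282.9], [0.0, 428.2, 209.8], [0.0, 0.0, 1.0]] [[-0.884, 0.35, -0.31, 897.048], [0.467, 0.634, -0.616, 723.17], [-0.019, -0.69, -0.724, 852.288], [0.0, 0.0, 0.0, 1.0]]
biscuit1 0.97 [ 556. -118.    3.] [329. 205.]
biscuit1 0.96 [ 454. -115.   -0.] [328. 241.]
biscuit1 0.94 [ 652. -155.    1.] [342. 173.]
biscuit1 0.94 [ 832. -230.   -1.] [367. 115.]
biscuit1 0.82 [ 258. -378.    2.] [421. 313.]
turner 0.72 [ 591. -398.    4.] [425. 196.]
turner 0.21 [ 465. -398.   42.] [431. 238.]
turner_edge 0.6 [ 638. -394.    8.] [424. 180.]
tray 0.93 [ 529. -403.   -2.] [427. 217.]
scale 0.68 [567. 374.  -4.] [158. 197.]
scale 0.54 [ 452. -118.   -1.] [328. 241.]
scale 0.2 [ 653. -155.    0.] [342. 173.]
scale_plate 0.69 [591. 373.  24.] [157. 187.]
tare_top 0.5 [ 780. -113.   -2.] [328. 131.]
tare_top 0.37 [490. 334.  22.] [169. 223.]
bowl 0.89 [256. 283.   1.] [184. 308.]
bowl 0.7 [424. 125.  -2.] [243. 249.]
board 0.84 [616. 150.   2.] [237. 182.]
choc1 0.65 [614. 119.  16.] [247. 182.]
choc1 0.62 [559. 179.  16.] [226. 201.]
choc1 0.41 [ 466. -400.   39.] [431. 238.]
mat 0.86 [ 554. -153.    1.] [341. 206.]
mat 0.47 [ 650. -154.    1.] [342. 174.]
0.7
```

View pics/t0.png

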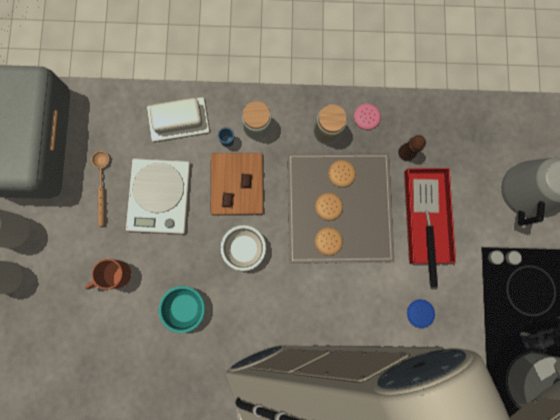

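View pics/s0.png

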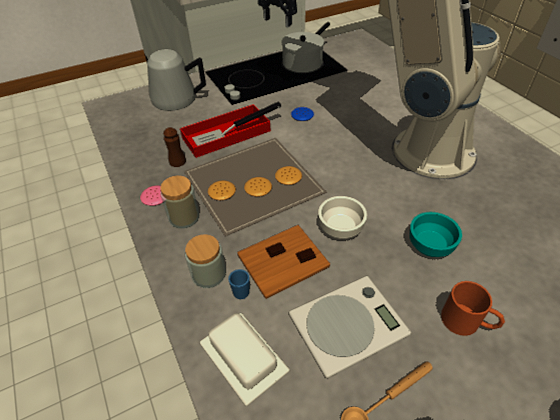

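Top view: three biscuits at px (328,241), (329,205) and (342,173). The white bowl is at (243,249), and the turquoise look-alike at (182,309) is to be left alone. There are two chocolate blocks, at (228,200) and (246,181). The tare button is at (169,223) and the turner is in the tray at (428,215). The blue (421,313) and pink (367,116) discs are not meant.

```bash
cat >> h.py <<'E'
def ray(cam,u,v,z):
    i=bot.camera_info(cam);T=np.array(i["cam_to_world"]);d=T[:3,:3]@np.linalg.inv(np.array(i["mtx"]))@[u,v,1.]
    return T[:3,3]+d*(z-T[2,3])/d[2]
E
python3 - <<'E'
from h import *
im,d=save("top","pics/t1.png")
def circ(mask,z):
    c=max(cv2.findContours(mask.astype(np.uint8),0,1)[0],key=cv2.contourArea)[:,0,:]
    P=np.array([ray("top",u,v,z)[:2] for u,v in c],np.float32);return cv2.minEnclosingCircle(P),cv2.minAreaRect(P)
for n,z in[("biscuit1",8),("bowl",55),("choc1",29),("tare_top",26),("scale_plate",26),("scale",20),("board",16),("turner",6),("tray",40),("mat",2)]:
  for r in bot.outline_of("top",n):
    if r["conf"]<.4: continue
    c,q=circ(r["region"],z);print(n,round(r["conf"],2),"circ",np.round(c[0],0),round(c[1]),"rect",np.round(q[0]),np.round(q[1]),round(q[2]))
c=cv2.imread("pics/t1.png")
g=lambda y,x:cv2.resize(c[y:y+120,x:x+120],(400,400),interpolation=2)
cv2.imwrite("pics/c1.png",np.hstack([g(145,125),g(150,220)]))
cv2.imwrite("pics/c2.png",np.hstack([g(150,280),g(165,380)]))
E
```

```text
biscuit1 0.82 circ [ 650. -154.] 40 rect [ 651. -151.] [77. 76.] 2
biscuit1 0.8 circ [ 552. -116.] 42 rect [ 552. -116.] [78. 81.] 65
biscuit1 0.8 circ [ 826. -227.] 39 rect [ 826. -226.] [74. 75.] 2
biscuit1 0.79 circ [ 453. -115.] 41 rect [ 451. -117.] [77. 77.] 1
biscuit1 0.77 circ [ 257. -373.] 43 rect [ 256. -375.] [76. 83.] 89
bowl 0.9 circ [424. 124.] 63 rect [424. 124.] [120. 122.] 2
bowl 0.84 circ [257. 282.] 61 rect [257. 282.] [120. 116.] 33
choc1 0.7 circ [559. 174.] 23 rect [559. 173.] [40. 31.] 2
choc1 0.63 circ [614. 122.] 21 rect [613. 122.] [38. 28.] 2
scale_plate 0.84 circ [566. 369.] 129 rect [566. 369.] [165. 208.] 89
scale 0.77 circ [567. 370.] 129 rect [568. 370.] [171. 212.] 89
board 0.8 circ [609. 150.] 112 rect [610. 150.] [178. 147.] 2
board 0.72 circ [331. 494.] 64 rect [344. 494.] [ 82. 119.] 1
board 0.55 circ [ 452. -117.] 39 rect [ 452. -117.] [74. 74.] 1
turner 0.82 circ [ 582. -397.] 65 rect [ 579. -397.] [123.  74.] 2
tray 0.97 circ [ 531. -395.] 146 rect [ 530. -394.] [272. 135.] 2
mat 0.65 circ [ 552. -148.] 216 rect [ 552. -149.] [320. 300.] 2
```

View pics/c1.png

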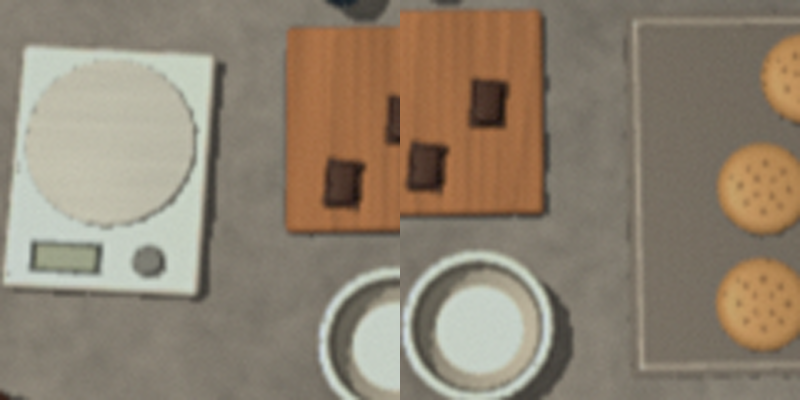

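```bash
cat >> h.py <<'E'
from scipy.spatial.transform import Rotation as Rt
def down(azdeg):
    c,s=np.cos(np.radians(azdeg)),np.sin(np.radians(azdeg)); return np.array([[-s,c,0],[c,s,0],[0,0,-1.]])
def rows(wps,start=None,step=38,astep=.12):
    """wps: list of (pos,R or None,[n]); prints rows in tool axes"""
    o=bot.observe(); p,R=(np.array(o["tcp_pos"]),np.array(o["eef_rot"])) if start is None else start
    k=0
    for w_ in wps:
        P=np.array(w_[0],float); Q=R if w_[1] is None else w_[1]
        rv=Rt.from_matrix(R.T@Q).as_rotvec(); D=P-p
        n=w_[2] if len(w_)>2 else int(max(1,np.ceil(np.linalg.norm(D)/step),np.ceil(np.linalg.norm(rv)/astep)))
        for i in range(n):
            Ri=R@Rt.from_rotvec(rv*i/n).as_matrix(); k+=1
            print(k,np.round(Ri.T@D/n,1).tolist(),np.round(rv/n,3).tolist())
        p,R=P,Q
        print(" --",np.round(P,1))
    return p,R
E
python3 - <<'E'
from h import *
print(np.round(ray("top",158,187.9,26)),np.round(ray("top",169.4,223.3,26.5)), bot.observe()["q"])
R=down(16.3)
s=rows([((365,-200,231),None),((368.3,107.7,150),R)])
rows([((368.3,107.7,28),R)],s)
E
```

```text
[588. 370.  26.] [488. 332.  26.] [-1.16937813e+00  3.53024959e-01  1.63339952e+00 -1.09353843e-06
  1.15521133e+00 -2.41071410e-03]
1 [23.4, -27.1, 0.0] [0.0, 0.0, 0.0]
2 [23.4, -27.1, 0.0] [0.0, 0.0, 0.0]
3 [23.4, -27.1, 0.0] [0.0, 0.0, 0.0]
4 [23.4, -27.1, 0.0] [0.0, 0.0, 0.0]
5 [23.4, -27.1, 0.0] [0.0, 0.0, 0.0]
6 [23.4, -27.1, 0.0] [0.0, 0.0, 0.0]
7 [23.4, -27.1, 0.0] [0.0, 0.0, 0.0]
8 [23.4, -27.1, 0.0] [0.0, 0.0, 0.0]
9 [23.4, -27.1, 0.0] [0.0, 0.0, 0.0]
10 [23.4, -27.1, 0.0] [0.0, 0.0, 0.0]
11 [23.4, -27.1, 0.0] [0.0, 0.0, 0.0]
 -- [ 365. -200.  231.]
12 [9.5, -21.7, 6.2] [-0.0, -0.0, -0.112]
13 [11.9, -20.5, 6.2] [-0.0, -0.0, -0.112]
14 [14.1, -19.0, 6.2] [-0.0, -0.0, -0.112]
15 [16.1, -17.3, 6.2] [-0.0, -0.0, -0.112]
16 [18.0, -15.4, 6.2] [-0.0, -0.0, -0.112]
17 [19.6, -13.3, 6.2] [-0.0, -0.0, -0.112]
18 [20.9, -11.1, 6.2] [-0.0, -0.0, -0.112]
19 [22.0, -8.7, 6.2] [-0.0, -0.0, -0.112]
20 [22.9, -6.2, 6.2] [-0.0, -0.0, -0.112]
21 [23.4, -3.6, 6.2] [-0.0, -0.0, -0.112]
22 [23.7, -0.9, 6.2] [-0.0, -0.0, -0.112]
23 [23.6, 1.7, 6.2] [-0.0, -0.0, -0.112]
24 [23.3, 4.3, 6.2] [-0.0, -0.0, -0.112]
 -- [368.3 107.7 150. ]
1 [0.0, 0.0, 30.5] [0.0, 0.0, 0.0]
2 [0.0, 0.0, 30.5] [0.0, 0.0, 0.0]
3 [0.0, 0.0, 30.5] [0.0, 0.0, 0.0]
4 [0.0, 0.0, 30.5] [0.0, 0.0, 0.0]
 -- [368.3 107.7  28. ]
```

>>> arm_command(
  rows=[
    {"gripper": 50,"slide": [23.4,-27.1,0],"dr": [0,0,0]},
    {"gripper": 50,"slide": [23.4,-27.1,0],"dr": [0,0,0]},
    {"gripper": 50,"slide": [23.4,-27.1,0],"dr": [0,0,0]},
    {"gripper": 50,"slide": [23.4,-27.1,0],"dr": [0,0,0]},
    {"gripper": 50,"slide": [23.4,-27.1,0],"dr": [0,0,0]},
    {"gripper": 50,"slide": [23.4,-27.1,0],"dr": [0,0,0]},
    {"gripper": 50,"slide": [23.4,-27.1,0],"dr": [0,0,0]},
    {"gripper": 50,"slide": [23.4,-27.1,0],"dr": [0,0,0]},
    {"gripper": 50,"slide": [23.4,-27.1,0],"dr": [0,0,0]},
    {"gripper": 50,"slide": [23.4,-27.1,0],"dr": [0,0,0]},
    {"gripper": 50,"slide": [23.4,-27.1,0],"dr": [0,0,0]},
  ],
  force=60,
)

```text
time: 2.17
tcp_pos: [365.4, -197.9, 231.6]
eef_rot: [[0.92, 0.393, 0.001], [0.393, -0.92, -0.0], [0.001, 0.001, -1.0]]
ft_force: [-0.7, 0.1, 0.5]
opening: 49.9
```

>>> arm_command(
  rows=[
    {"gripper": 50,"slide": [9.5,-21.7,6.2],"dr": [0,0,-0.112]},
    {"gripper": 50,"slide": [11.9,-20.5,6.2],"dr": [0,0,-0.112]},
    {"gripper": 50,"slide": [14.1,-19,6.2],"dr": [0,0,-0.112]},
    {"gripper": 50,"slide": [16.1,-17.3,6.2],"dr": [0,0,-0.112]},
    {"gripper": 50,"slide": [18,-15.4,6.2],"dr": [0,0,-0.112]},
    {"gripper": 50,"slide": [19.6,-13.3,6.2],"dr": [0,0,-0.112]},
    {"gripper": 50,"slide": [20.9,-11.1,6.2],"dr": [0,0,-0.112]},
    {"gripper": 50,"slide": [22,-8.7,6.2],"dr": [0,0,-0.112]},
    {"gripper": 50,"slide": [22.9,-6.2,6.2],"dr": [0,0,-0.112]},
    {"gripper": 50,"slide": [23.4,-3.6,6.2],"dr": [0,0,-0.112]},
    {"gripper": 50,"slide": [23.7,-0.9,6.2],"dr": [0,0,-0.112]},
    {"gripper": 50,"slide": [23.6,1.7,6.2],"dr": [0,0,-0.112]},
  ],
)

```text
time: 3.17
tcp_pos: [367.6, 85.9, 156.9]
eef_rot: [[-0.182, 0.983, 0.001], [0.983, 0.182, 0.0], [0.0, 0.001, -1.0]]
ft_force: [0.0, -0.4, 0.1]
opening: 50.0
```

>>> arm_command(
  rows=[
    {"gripper": 50,"slide": [23.3,4.3,6.2],"dr": [0,0,-0.112]},
    {"gripper": 50,"slide": [0,0,0],"dr": [0,0,0]},
    {"gripper": 50,"slide": [0,0,0],"dr": [0,0,0]},
  ],
)

```text
time: 3.42
tcp_pos: [367.5, 109.2, 150.5]
eef_rot: [[-0.287, 0.958, -0.001], [0.958, 0.287, -0.0], [-0.0, -0.001, -1.0]]
ft_force: [0.5, -0.4, 0.2]
opening: 50.2
```

>>> arm_command(
  rows=[
    {"gripper": 50,"slide": [0,0,30.5],"dr": [0,0,0]},
    {"gripper": 50,"slide": [0,0,30.5],"dr": [0,0,0]},
    {"gripper": 50,"slide": [0,0,30.5],"dr": [0,0,0]},
    {"gripper": 50,"slide": [0,0,30.5],"dr": [0,0,0]},
    {"gripper": 50,"slide": [0,0,0],"dr": [0,0,0]},
    {"gripper": 2,"slide": [0,0,0],"dr": [0,0,0]},
    {"gripper": 2,"slide": [0,0,0],"dr": [0,0,0]},
    {"gripper": 2,"slide": [0,0,0],"dr": [0,0,0]},
    {"gripper": 2,"slide": [0,0,0],"dr": [0,0,0]},
    {"gripper": 2,"slide": [0,0,0],"dr": [0,0,0]},
    {"gripper": 2,"slide": [0,0,0],"dr": [0,0,0]},
    {"gripper": 2,"slide": [0,0,0],"dr": [0,0,0]},
  ],
)

```text
time: 4.42
tcp_pos: [369.8, 109.2, 30.9]
eef_rot: [[-0.286, 0.958, 0.005], [0.958, 0.285, 0.002], [0.0, 0.006, -1.0]]
ft_force: [-3.8, 3.7, 13.2]
opening: 9.1
```

```bash
python3 - <<'E'
from h import *
o=bot.observe();print(o["opening"],o["tcp_pos"],o["ft_force"])
az=np.degrees(np.arctan2(370,588));u=np.array([np.cos(np.radians(az)),np.sin(np.radians(az)),0]);c=np.array([588,370,0])-58*u
a=np.array(o["tcp_pos"])
im,d=bot.get_image("top")
rows([(a+[0,0,80],None,3),((c[0],c[1],a[2]+70),down(az)),((c[0],c[1],a[2]+27),down(az),4)])
E
```

```text
9.067994149552279 [369.77087689 109.21017045  30.94168098] [-3.84739216  3.72429614 13.15349371]
1 [0.0, 0.2, -26.7] [0.0, 0.0, 0.0]
2 [0.0, 0.2, -26.7] [0.0, 0.0, 0.0]
3 [0.0, 0.2, -26.7] [0.0, 0.0, 0.0]
 -- [369.8 109.2 110.9]
4 [21.5, 28.5, 1.4] [0.001, 0.0, -0.034]
5 [20.5, 29.2, 1.4] [0.001, 0.0, -0.034]
6 [19.5, 29.9, 1.4] [0.001, 0.0, -0.034]
7 [18.5, 30.5, 1.4] [0.001, 0.0, -0.034]
8 [17.4, 31.1, 1.3] [0.001, 0.0, -0.034]
9 [16.4, 31.7, 1.3] [0.001, 0.0, -0.034]
10 [15.3, 32.2, 1.3] [0.001, 0.0, -0.034]
11 [14.2, 32.7, 1.3] [0.001, 0.0, -0.034]
 -- [538.9 339.1 100.9]
12 [0.0, 0.0, 10.8] [0.0, 0.0, 0.0]
13 [0.0, 0.0, 10.8] [0.0, 0.0, 0.0]
14 [0.0, 0.0, 10.8] [0.0, 0.0, 0.0]
15 [0.0, 0.0, 10.8] [0.0, 0.0, 0.0]
 -- [538.9 339.1  57.9]
```

>>> arm_command(
  rows=[
    {"gripper": 2,"slide": [0,0,-15],"dr": [0,0,0]},
    {"gripper": 2,"slide": [0,0,-32],"dr": [0,0,0]},
    {"gripper": 2,"slide": [0,0,-33],"dr": [0,0,0]},
    {"gripper": 2,"slide": [0,0,0],"dr": [0,0,0]},
  ],
  force=80,
)

```text
time: 4.8
tcp_pos: [371.1, 109.3, 114.6]
eef_rot: [[-0.285, 0.959, 0.01], [0.959, 0.285, 0.003], [-0.0, 0.01, -1.0]]
ft_force: [2.3, 0.0, -2.6]
opening: 6.9
```

```bash
python3 - <<'E'
from h import *
a,_=save("wrist","pics/w1.png");b,_=save("scene","pics/s1.png")
o=bot.observe();print(o["opening"],o["tcp_pos"],o["ft_force"],o["wrist_torque"])
x=np.hstack([cv2.imread("pics/w1.png"),cv2.imread("pics/s1.png")]);cv2.imwrite("pics/ws1.png",cv2.resize(x,(800,300)))
r=bot.landmark_of("scene","bowl")
for q in r: print(q["conf"],w("scene",q["position"]))
E
```

```text
7.1036755647574426 [369.10105783 108.73609778 110.83942876] [ 0.06160534 -0.26275427 -1.67087665] [-0.02993043  0.15555915 -0.05851043]
0.72 [422.07776684 122.14488979  73.61665715]
0.72 [5.68256069e+02 3.75730093e+02 3.13799793e-01]
0.57 [262.66038734 280.32030787  -0.68244263]
0.16 [562.4380228  174.12850161  14.96299016]
```

View pics/ws1.png

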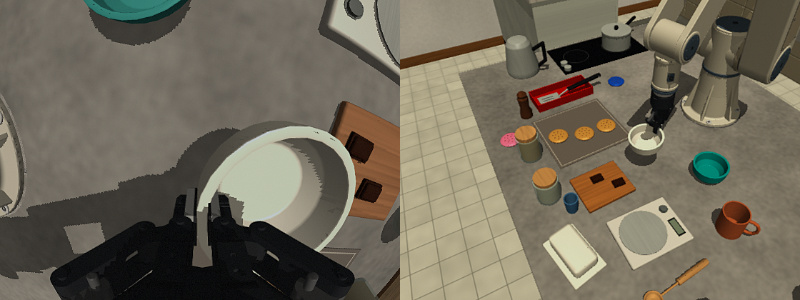

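>>> arm_command(
  rows=[
    {"gripper": 2,"slide": [11,14,0],"dr": [0,0,0]},
    {"gripper": 2,"slide": [21.5,28.5,1.3],"dr": [0,0,-0.034]},
    {"gripper": 2,"slide": [20.5,29.2,1.3],"dr": [0,0,-0.038]},
    {"gripper": 2,"slide": [19.5,29.9,1.3],"dr": [0,0,-0.038]},
    {"gripper": 2,"slide": [18.5,30.5,1.3],"dr": [0,0,-0.038]},
    {"gripper": 2,"slide": [17.4,31.1,1.3],"dr": [0,0,-0.038]},
    {"gripper": 2,"slide": [16.4,31.7,1.3],"dr": [0,0,-0.038]},
    {"gripper": 2,"slide": [15.3,32.2,1.3],"dr": [0,0,-0.038]},
    {"gripper": 2,"slide": [8,16,1.3],"dr": [0,0,0]},
    {"gripper": 2,"slide": [0,0,0],"dr": [0,0,0]},
    {"gripper": 2,"slide": [0,0,0],"dr": [0,0,0]},
  ],
)

```text
time: 5.87
tcp_pos: [532.9, 340.2, 96.1]
eef_rot: [[-0.524, 0.852, -0.003], [0.852, 0.524, -0.002], [-0.0, -0.003, -1.0]]
ft_force: [-0.9, 0.2, -2.2]
opening: 6.8
```

```bash
python3 - <<'E'
from h import *
bot.get_image("top")
o=bot.observe();print(o["opening"],o["tcp_pos"],o["ft_force"],o["wrist_torque"])
for q in bot.outline_of("top","bowl"):
  if q["conf"]>.4:
    v,u=np.nonzero(q["region"]);print(q["conf"],ray("top",(u.min()+u.max())/2,(v.min()+v.max())/2,120))
az=np.degrees(np.arctan2(370,588));u=np.array([np.cos(np.radians(az)),np.sin(np.radians(az)),0]);c=np.array([588,370,0])-57.5*u
rows([((c[0],c[1],62),down(az),4)])
E
```

```text
6.959893166283327 [532.33895917 339.38858566  96.31950999] [ 0.19561369 -0.57859898 -3.58895402] [-0.07177941  0.15100991  0.06079636]
0.63 [ 529.8796556  -131.18791217  120.        ]
0.49 [595.40650337 326.02007551 120.        ]
1 [-0.8, 1.6, 8.7] [-0.001, 0.0, -0.003]
2 [-0.9, 1.6, 8.7] [-0.001, 0.0, -0.003]
3 [-0.9, 1.5, 8.7] [-0.001, 0.0, -0.003]
4 [-0.9, 1.5, 8.7] [-0.001, 0.0, -0.003]
 -- [539.3 339.4  62. ]
```

>>> arm_command(
  rows=[
    {"gripper": 2,"slide": [-0.9,1.6,8.7],"dr": [0,0,0]},
    {"gripper": 2,"slide": [-0.9,1.6,8.7],"dr": [0,0,0]},
    {"gripper": 2,"slide": [-0.9,1.5,8.7],"dr": [0,0,0]},
    {"gripper": 2,"slide": [-0.9,1.5,8.7],"dr": [0,0,0]},
    {"gripper": 2,"slide": [0,0,2],"dr": [0,0,0]},
    {"gripper": 2,"slide": [0,0,1.5],"dr": [0,0,0]},
    {"gripper": 2,"slide": [0,0,0],"dr": [0,0,0]},
  ],
)

```text
time: 6.55
tcp_pos: [540.8, 340.2, 61.4]
eef_rot: [[-0.523, 0.852, -0.0], [0.852, 0.523, -0.0], [0.0, -0.0, -1.0]]
ft_force: [-12.4, -6.3, 25.1]
opening: 7.2
```

>>> arm_command(
  rows=[
    {"gripper": 2,"slide": [0,0,-2],"dr": [0,0,0]},
    {"gripper": 30,"slide": [0,0,0],"dr": [0,0,0]},
    {"gripper": 30,"slide": [0,0,0],"dr": [0,0,0]},
    {"gripper": 30,"slide": [0,0,0],"dr": [0,0,0]},
    {"gripper": 30,"slide": [0,0,-30],"dr": [0,0,0]},
    {"gripper": 30,"slide": [0,0,-40],"dr": [0,0,0]},
    {"gripper": 30,"slide": [0,-35,-20],"dr": [0,0,0]},
    {"gripper": 10,"slide": [0,-41,0],"dr": [0,0,0]},
    {"gripper": 0,"slide": [0,-41,0],"dr": [0,0,0]},
    {"gripper": 0,"slide": [0,-41,0],"dr": [0,0,0]},
  ],
)

```text
time: 7.38
tcp_pos: [405.0, 256.9, 151.7]
eef_rot: [[-0.523, 0.852, 0.0], [0.852, 0.523, 0.0], [0.0, 0.0, -1.0]]
ft_force: [-0.7, 0.2, 0.1]
opening: 0.1
```

```bash
python3 - <<'E'
from h import *
a,_=save("top","pics/t2.png");save("scene","pics/s2.png")
o=bot.observe();print(o["time"],o["opening"],o["tcp_pos"],o["ft_force"])
for q in bot.outline_of("top","bowl"):
  if q["conf"]>.4:
    c=max(cv2.findContours(q["region"].astype(np.uint8),0,1)[0],key=cv2.contourArea)[:,0,:]
    print(q["conf"],cv2.minEnclosingCircle(np.array([ray("top",i,j,81)[:2] for i,j in c],np.float32)))
x=np.hstack([cv2.resize(cv2.imread("pics/t2.png")[130:270,100:260],(400,350)),cv2.resize(cv2.imread("pics/s2.png")[230:390,250:440],(400,350))]);cv2.imwrite("pics/ts2.png",x)
rows([((488,332,60),down(34)),((488,332,32),down(34),2)])
E
```

```text
7.4833 0.0726089038682764 [399.6719137  253.57822648 150.26180667] [-0.35396048  1.26530537  0.02853547]
0.42 ((303.10614013671875, 303.5494384765625), 27.06990623474121)
1 [5.1, 28.0, 22.8] [-0.001, -0.0, -0.011]
2 [4.8, 28.0, 22.8] [-0.001, -0.0, -0.011]
3 [4.5, 28.1, 22.8] [-0.001, -0.0, -0.011]
4 [4.2, 28.1, 22.8] [-0.001, -0.0, -0.011]
 -- [488. 332.  60.]
5 [0.0, 0.0, 14.0] [0.0, 0.0, 0.0]
6 [0.0, 0.0, 14.0] [0.0, 0.0, 0.0]
 -- [488. 332.  32.]
```

View pics/ts2.png

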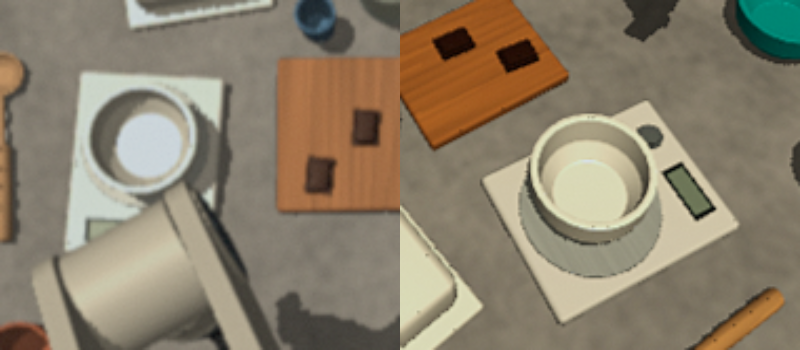

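```bash
python3 - <<'E'
from h import *
print(ray("top",156.8,186.4,81),ray("scene",342.2,308.6,81))
for r in bot.landmark_of("scene","bowl"):print(round(r["conf"],2),w("scene",r["position"]))
for n in("scale_plate","tare_top"):
  for r in bot.landmark_of("scene",n):print(n,round(r["conf"],2),w("scene",r["position"]))
# tare button in scene crop at (651,136)
print(ray("scene",250+251/2.105,230+136/2.1875,26.5))
E
```

```text
[582.09184389 360.67854916  81.        ] [590.52314458 370.47225615  81.        ]
0.78 [589.83620062 364.00274475  24.11185041]
0.72 [261.81199461 280.25765111   0.42494343]
scale_plate 0.64 [ 719.69462945 -344.60208398    3.35311343]
tare_top 0.43 [489.864987   334.62934326  27.02384853]
tare_top 0.26 [ 454.65313071 -113.47292617    1.17909456]
[492.76457206 339.41313423  26.5       ]
```

>>> arm_command(
  rows=[
    {"gripper": 0,"slide": [5.1,28.6,22.8],"dr": [0,0,-0.011]},
    {"gripper": 0,"slide": [4.8,28.5,22.8],"dr": [0,0,-0.011]},
    {"gripper": 0,"slide": [4.5,28.4,22.8],"dr": [0,0,-0.011]},
    {"gripper": 0,"slide": [4.2,28.4,22.8],"dr": [0,0,-0.011]},
    {"gripper": 0,"slide": [0,0,14],"dr": [0,0,0]},
    {"gripper": 0,"slide": [0,0,14],"dr": [0,0,0]},
    {"gripper": 0,"slide": [0,0,0],"dr": [0,0,0]},
  ],
)

```text
time: 8.27
tcp_pos: [492.1, 334.6, 29.2]
eef_rot: [[-0.561, 0.828, -0.004], [0.828, 0.561, -0.002], [0.0, -0.004, -1.0]]
ft_force: [-0.1, -0.1, 0.2]
opening: 0.3
```

>>> arm_command(
  rows=[
    {"gripper": 0,"slide": [0,0,4],"dr": [0,0,0]},
    {"gripper": 0,"slide": [0,0,2.5],"dr": [0,0,0]},
    {"gripper": 0,"slide": [0,0,2],"dr": [0,0,0]},
    {"gripper": 0,"slide": [0,0,0],"dr": [0,0,0]},
  ],
)

```text
time: 8.6
tcp_pos: [492.9, 335.1, 24.7]
eef_rot: [[-0.56, 0.828, 0.0], [0.828, 0.56, 0.0], [0.0, 0.0, -1.0]]
ft_force: [-2.9, -1.2, 2.8]
opening: -0.2
```

>>> arm_command(
  rows=[
    {"gripper": 0,"slide": [0,0,1.5],"dr": [0,0,0]},
    {"gripper": 0,"slide": [0,0,0],"dr": [0,0,0]},
  ],
)

```text
time: 8.77
tcp_pos: [493.0, 335.2, 23.5]
eef_rot: [[-0.56, 0.828, 0.001], [0.828, 0.56, 0.001], [0.0, 0.001, -1.0]]
ft_force: [-2.7, -1.1, 4.9]
opening: 0.0
```

>>> arm_command(
  rows=[
    {"gripper": 0,"slide": [0,0,1.5],"dr": [0,0,0]},
    {"gripper": 0,"slide": [0,0,0],"dr": [0,0,0]},
  ],
)

```text
time: 8.93
tcp_pos: [493.0, 335.2, 22.5]
eef_rot: [[-0.56, 0.828, 0.001], [0.828, 0.56, 0.001], [0.0, 0.001, -1.0]]
ft_force: [-5.1, -2.0, 10.5]
opening: -0.0
```

```bash
python3 - <<'E'
from h import *
o=bot.observe();p=np.array(o["tcp_pos"])
R=down(90)
s=rows([(p+[0,0,70],None,2),((559,173,110),R),((559,173,19),R,3)])
E
```

```text
1 [0.0, 0.0, -35.0] [0.0, 0.0, 0.0]
2 [0.0, 0.0, -35.0] [0.0, 0.0, 0.0]
 -- [493.  335.2  92.5]
3 [-19.0, -4.0, -2.0] [0.0, 0.0, -0.108]
4 [-18.5, -6.1, -2.0] [0.0, 0.0, -0.108]
5 [-17.7, -8.0, -2.0] [0.0, 0.0, -0.108]
6 [-16.7, -9.9, -2.0] [0.0, 0.0, -0.108]
7 [-15.6, -11.7, -2.0] [0.0, 0.0, -0.108]
8 [-14.2, -13.3, -2.0] [0.0, 0.0, -0.108]
9 [-12.7, -14.7, -2.0] [0.0, 0.0, -0.108]
10 [-11.0, -16.0, -2.0] [0.0, 0.0, -0.108]
11 [-9.2, -17.1, -1.9] [0.0, 0.0, -0.108]
 -- [559. 173. 110.]
12 [0.0, 0.0, 30.3] [0.0, 0.0, 0.0]
13 [0.0, 0.0, 30.3] [0.0, 0.0, 0.0]
14 [0.0, 0.0, 30.3] [0.0, 0.0, 0.0]
 -- [559. 173.  19.]
```

>>> arm_command(
  rows=[
    {"gripper": 0,"slide": [0,0,-35],"dr": [0,0,0]},
    {"gripper": 0,"slide": [0,0,-37],"dr": [0,0,0]},
    {"gripper": 20,"slide": [-19,-4,-2],"dr": [0,0,-0.108]},
    {"gripper": 48,"slide": [-18.5,-6.1,-2],"dr": [0,0,-0.108]},
    {"gripper": 48,"slide": [-17.7,-8,-2],"dr": [0,0,-0.108]},
    {"gripper": 48,"slide": [-16.7,-9.9,-2],"dr": [0,0,-0.108]},
    {"gripper": 48,"slide": [-15.6,-11.7,-2],"dr": [0,0,-0.108]},
    {"gripper": 48,"slide": [-14.2,-13.3,-2],"dr": [0,0,-0.108]},
    {"gripper": 48,"slide": [-12.7,-14.7,-2],"dr": [0,0,-0.108]},
    {"gripper": 48,"slide": [-11,-16,-2],"dr": [0,0,-0.108]},
    {"gripper": 48,"slide": [-9.2,-17.1,-2],"dr": [0,0,-0.108]},
    {"gripper": 48,"slide": [0,0,0],"dr": [0,0,0]},
  ],
)

```text
time: 9.93
tcp_pos: [560.6, 170.3, 112.4]
eef_rot: [[-1.0, -0.001, 0.003], [-0.001, 1.0, 0.0], [-0.003, 0.0, -1.0]]
ft_force: [-0.5, 1.0, 1.0]
opening: 48.1
```

```bash
python3 - <<'E'
from h import *
i=bot.camera_info("wrist");im,d=save("wrist","pics/w2.png")
o=bot.observe();print(o["time"],o["tcp_pos"],o["ft_force"])
K=np.array(i["mtx"]);T=np.array(i["cam_to_world"])
def wr(u,v,z):
    a=np.array([(u-K[0,2])/K[0,0],(v-K[1,2])/K[1,1]]);r=np.linalg.norm(a);d=np.r_[a/r*np.sin(r),np.cos(r)];d=T[:3,:3]@d
    return (T[:3,3]+d*(z-T[2,3])/d[2])[:2]
for q in bot.outline_of("wrist","choc1"):
    if q["conf"]<.3: continue
    c=max(cv2.findContours(q["region"].astype(np.uint8),0,1)[0],key=cv2.contourArea)[:,0,:]
    print(round(q["conf"],2),np.round(c.mean(0)),[np.round(x,1) for x in cv2.minAreaRect(np.array([wr(a,b,29) for a,b in c],np.float32))])
print(o["q"])
E
```

```text
9.9833 [559.82933116 171.53394512 112.09188524] [-0.0701857   0.43632196 -0.12176787]
0.96 [288. 218.] [array([557.1, 174.6]), array([29.1, 42. ]), np.float64(86.4)]
0.69 [232. 275.] [array([611.6, 125.5]), array([29.3, 43.7]), np.float64(87.1)]
[ 2.94851389e-01  4.29424770e-01  1.81972817e+00 -2.01406938e-04
  8.90002168e-01 -1.26983225e+00]
```

View pics/w2.png

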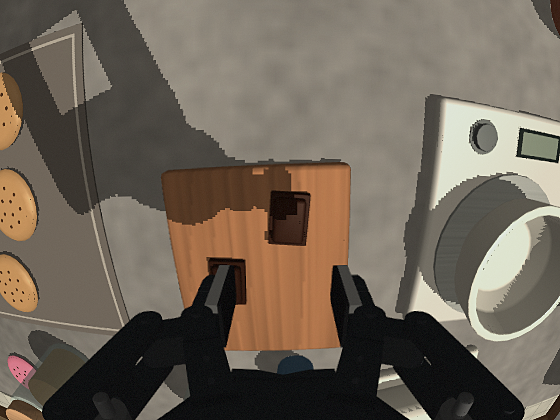

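>>> arm_command(
  rows=[
    {"gripper": 48,"slide": [2.5,3,20],"dr": [0,0,0]},
    {"gripper": 48,"slide": [0,0,30],"dr": [0,0,0]},
    {"gripper": 48,"slide": [0,0,30],"dr": [0,0,0]},
    {"gripper": 48,"slide": [0,0,13],"dr": [0,0,0]},
    {"gripper": 48,"slide": [0,0,0],"dr": [0,0,0]},
    {"gripper": 22,"slide": [0,0,0],"dr": [0,0,0]},
    {"gripper": 22,"slide": [0,0,0],"dr": [0,0,0]},
    {"gripper": 22,"slide": [0,0,0],"dr": [0,0,0]},
    {"gripper": 22,"slide": [0,0,0],"dr": [0,0,0]},
    {"gripper": 22,"slide": [0,0,0],"dr": [0,0,0]},
    {"gripper": 22,"slide": [0,0,-10],"dr": [0,0,0]},
  ],
  force=30,
)

```text
time: 10.95
tcp_pos: [554.7, 175.3, 27.8]
eef_rot: [[-1.0, 0.004, -0.002], [0.004, 1.0, -0.001], [0.002, -0.001, -1.0]]
ft_force: [0.0, 0.7, -0.4]
opening: 29.2
```

>>> arm_command(
  rows=[
    {"gripper": 22,"slide": [0,0,-40],"dr": [0,0,0]},
    {"gripper": 22,"slide": [0,0,-40],"dr": [0,0,0]},
    {"gripper": 22,"slide": [-5,32,-10],"dr": [0,0,0]},
    {"gripper": 22,"slide": [-5,32,0],"dr": [0,0,0]},
    {"gripper": 22,"slide": [-5,32,0],"dr": [0,0,0]},
    {"gripper": 22,"slide": [-5,32,0],"dr": [0,0,0]},
    {"gripper": 22,"slide": [-5,32,0],"dr": [0,0,0]},
    {"gripper": 22,"slide": [-5,26,0],"dr": [0,0,0]},
    {"gripper": 22,"slide": [0,0,0],"dr": [0,0,0]},
    {"gripper": 22,"slide": [0,0,0],"dr": [0,0,0]},
  ],
)

```text
time: 11.78
tcp_pos: [586.2, 362.6, 119.0]
eef_rot: [[-1.0, 0.002, 0.001], [0.002, 1.0, 0.0], [-0.001, 0.0, -1.0]]
ft_force: [-1.6, -1.0, -0.2]
opening: 29.2
```

```bash
cat >> h.py <<'E'
def wrf():
    i=bot.camera_info("wrist");K=np.array(i["mtx"]);T=np.array(i["cam_to_world"])
    def f(u,v,z):
        a=np.array([(u-K[0,2])/K[0,0],(v-K[1,2])/K[1,1]]);r=np.linalg.norm(a);d=np.r_[a/r*np.sin(r),np.cos(r)];d=T[:3,:3]@d
        return (T[:3,3]+d*(z-T[2,3])/d[2])[:2]
    return f
E
python3 - <<'E'
from h import *
f=wrf();im,d=save("wrist","pics/w3.png")
o=bot.observe();print(o["time"],o["tcp_pos"],o["ft_force"],o["opening"])
for n,z in(("bowl",81),("scale",20)):
 for q in bot.outline_of("wrist",n):
    if q["conf"]<.3: continue
    c=max(cv2.findContours(q["region"].astype(np.uint8),0,1)[0],key=cv2.contourArea)[:,0,:]
    P=np.array([f(a,b,z) for a,b in c],np.float32)
    print(n,round(q["conf"],2),np.round(c.mean(0)),cv2.minEnclosingCircle(P))
E
```

```text
11.8333 [585.95260828 361.35876128 118.74959291] [-0.08602993 -0.52196494 -1.25254935] 29.372721605124784
bowl 0.92 [288. 232.] ((589.8157958984375, 366.911376953125), 61.674556732177734)
scale 0.58 [310. 156.] ((567.3267822265625, 373.331787109375), 129.5397186279297)
```

View pics/w3.png

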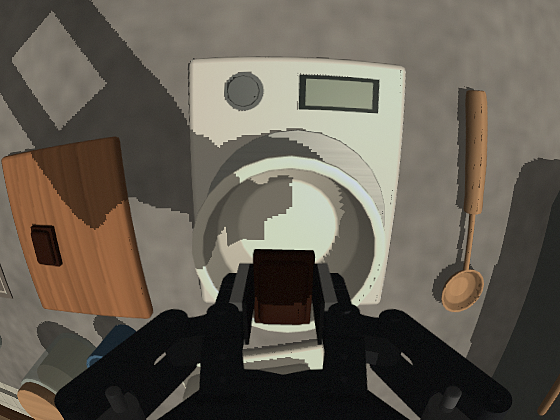

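>>> arm_command(
  rows=[
    {"gripper": 22,"slide": [-3,-2,30],"dr": [0,0,0]},
    {"gripper": 22,"slide": [0,0,34],"dr": [0,0,0]},
    {"gripper": 22,"slide": [0,0,4],"dr": [0,0,0]},
    {"gripper": 42,"slide": [0,0,0],"dr": [0,0,0]},
    {"gripper": 42,"slide": [0,0,0],"dr": [0,0,0]},
    {"gripper": 42,"slide": [0,0,-30],"dr": [0,0,0]},
    {"gripper": 42,"slide": [0,0,-36],"dr": [0,0,0]},
    {"gripper": 42,"slide": [0,0,0],"dr": [0,0,0]},
  ],
)

```text
time: 12.6
tcp_pos: [593.7, 361.8, 125.8]
eef_rot: [[-1.0, 0.004, 0.011], [0.004, 1.0, 0.006], [-0.011, 0.007, -1.0]]
ft_force: [0.6, 1.3, 1.1]
opening: 42.6
```

```bash
python3 - <<'E'
from h import *
f=wrf();im,d=save("wrist","pics/w4.png")
o=bot.observe();print(o["time"],o["tcp_pos"],o["ft_force"],o["opening"])
for q in bot.outline_of("wrist","choc1"):
    if q["conf"]<.3: continue
    c=max(cv2.findContours(q["region"].astype(np.uint8),0,1)[0],key=cv2.contourArea)[:,0,:]
    P=np.array([f(a,b,29) for a,b in c],np.float32);print(round(q["conf"],2),np.round(c.mean(0)),P.mean(0))
# plate: depth/height map cut
for u in (270,290,310): 
  print(u,[int(v) for v in range(100,170,4)],[tuple(int(t) for t in im[v,u]) for v in range(100,170,4)])
cv2.imwrite("pics/w4c.png",cv2.resize(cv2.imread("pics/w4.png")[80:330,170:420],(600,600)))
E
```

```text
12.65 [592.79590253 361.34012282 123.30648732] [-0.48796004  1.29643157  0.59118576] 42.21406176811316
0.6 [274. 215.] [592.75006 356.12512]
270 [100, 104, 108, 112, 116, 120, 124, 128, 132, 136, 140, 144, 148, 152, 156, 160, 164, 168] [(195, 193, 174), (197, 194, 175), (196, 193, 175), (195, 193, 175), (199, 196, 178), (92, 86, 79), (167, 166, 151), (74, 73, 67), (76, 75, 69), (76, 76, 70), (73, 73, 67), (202, 209, 186), (196, 205, 183), (198, 208, 185), (161, 154, 136), (160, 152, 136), (163, 156, 138), (129, 122, 109)]
290 [100, 104, 108, 112, 116, 120, 124, 128, 132, 136, 140, 144, 148, 152, 156, 160, 164, 168] [(196, 195, 177), (196, 196, 177), (195, 194, 176), (195, 194, 175), (106, 104, 93), (169, 165, 153), (164, 162, 149), (83, 82, 74), (75, 75, 69), (76, 75, 68), (120, 119, 105), (195, 205, 188), (197, 206, 187), (192, 195, 173), (154, 146, 128), (153, 147, 130), (153, 146, 129), (198, 205, 185)]
310 [100, 104, 108, 112, 116, 120, 124, 128, 132, 136, 140, 144, 148, 152, 156, 160, 164, 168] [(197, 198, 178), (196, 196, 176), (195, 195, 176), (197, 196, 177), (195, 197, 176), (150, 148, 136), (172, 169, 155), (171, 168, 155), (175, 171, 158), (164, 163, 151), (67, 66, 61), (206, 215, 193), (199, 208, 195), (196, 206, 186), (123, 118, 105), (147, 140, 123), (143, 138, 122), (143, 137, 121)]
```

View pics/w4c.png

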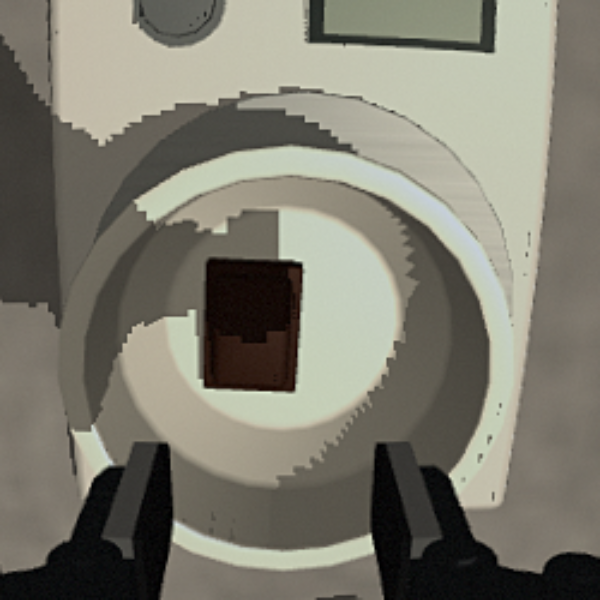

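```bash
python3 - <<'E'
from h import *
from scipy.optimize import least_squares as L
f=wrf()
def c(pts,z,r):
    P=np.array([f(170+a/2.4,80+b/2.4,z) for a,b in pts]);s=L(lambda p:np.linalg.norm(P-p,axis=1)-r,[588,368]);return s.x,s.fun.round(1)
print(c([(280,90),(355,108),(440,160),(485,220),(512,310)],26,72))
print(c([(305,147),(180,180),(430,190),(515,360),(60,340),(295,568)],81,62))
p=np.array(bot.observe()["tcp_pos"])
rows([((611.6,125,125),None),((611.6,125,19),None,4)],)
E
```

```text
(array([589.08205846, 367.27068052]), array([ 2. , -0.6, -1.4, -1. ,  2. ]))
(array([587.47262322, 365.73983112]), array([-0.8, -2.6, -0.8, -2.5, -2.1, -4.6]))
1 [-3.0, -33.6, -0.7] [0.0, 0.0, 0.0]
2 [-3.0, -33.6, -0.7] [0.0, 0.0, 0.0]
3 [-3.0, -33.6, -0.7] [0.0, 0.0, 0.0]
4 [-3.0, -33.6, -0.7] [0.0, 0.0, 0.0]
5 [-3.0, -33.6, -0.7] [0.0, 0.0, 0.0]
6 [-3.0, -33.6, -0.7] [0.0, 0.0, 0.0]
7 [-3.0, -33.6, -0.7] [0.0, 0.0, 0.0]
 -- [611.6 125.  125. ]
8 [0.2, -0.1, 26.5] [0.0, 0.0, 0.0]
9 [0.2, -0.1, 26.5] [0.0, 0.0, 0.0]
10 [0.2, -0.1, 26.5] [0.0, 0.0, 0.0]
11 [0.2, -0.1, 26.5] [0.0, 0.0, 0.0]
 -- [611.6 125.   19. ]
```

>>> arm_command(
  rows=[
    {"gripper": 48,"slide": [-3,-33.6,0],"dr": [0,0,0]},
    {"gripper": 48,"slide": [-3,-33.6,0],"dr": [0,0,0]},
    {"gripper": 48,"slide": [-3,-33.6,0],"dr": [0,0,0]},
    {"gripper": 48,"slide": [-3,-33.6,0],"dr": [0,0,0]},
    {"gripper": 48,"slide": [-3,-33.6,0],"dr": [0,0,0]},
    {"gripper": 48,"slide": [-3,-33.6,0],"dr": [0,0,0]},
    {"gripper": 48,"slide": [-3,-33.6,0],"dr": [0,0,0]},
    {"gripper": 48,"slide": [0,0,0],"dr": [0,0,0]},
    {"gripper": 48,"slide": [0,0,0],"dr": [0,0,0]},
  ],
)

```text
time: 13.45
tcp_pos: [609.4, 122.4, 116.6]
eef_rot: [[-1.0, 0.007, 0.0], [0.007, 1.0, 0.0], [-0.0, 0.0, -1.0]]
ft_force: [0.3, 0.4, 0.5]
opening: 47.9
```

```bash
python3 - <<'E'
from h import *
f=wrf();im,d=save("wrist","pics/w5.png")
o=bot.observe();print(o["time"],o["tcp_pos"],o["opening"])
for q in bot.outline_of("wrist","choc1"):
    if q["conf"]<.3: continue
    c=max(cv2.findContours(q["region"].astype(np.uint8),0,1)[0],key=cv2.contourArea)[:,0,:]
    print(round(q["conf"],2),np.round(c.mean(0)),cv2.minAreaRect(np.array([f(a,b,29) for a,b in c],np.float32)))
E
```

```text
13.5 [609.3964869  123.64390786 116.58260883] 47.99421730618298
0.85 [284. 226.] ((613.5961303710938, 124.16500854492188), (29.861968994140625, 43.13289260864258), 88.6167221069336)
0.6 [503. 164.] ((565.5565795898438, 327.0652770996094), (104.91983795166016, 201.02920532226562), 88.34615325927734)
```

Grasp at (612.5,124): shift tool x −3, y +0.5, down 98.

>>> arm_command(
  rows=[
    {"gripper": 48,"slide": [-3,0.5,28],"dr": [0,0,0]},
    {"gripper": 48,"slide": [0,0,30],"dr": [0,0,0]},
    {"gripper": 48,"slide": [0,0,28],"dr": [0,0,0]},
    {"gripper": 48,"slide": [0,0,12],"dr": [0,0,0]},
    {"gripper": 48,"slide": [0,0,0],"dr": [0,0,0]},
    {"gripper": 22,"slide": [0,0,0],"dr": [0,0,0]},
    {"gripper": 22,"slide": [0,0,0],"dr": [0,0,0]},
    {"gripper": 22,"slide": [0,0,0],"dr": [0,0,0]},
    {"gripper": 22,"slide": [0,0,0],"dr": [0,0,0]},
    {"gripper": 22,"slide": [0,0,0],"dr": [0,0,0]},
    {"gripper": 22,"slide": [0,0,-10],"dr": [0,0,0]},
    {"gripper": 22,"slide": [0,0,-40],"dr": [0,0,0]},
  ],
)

```text
time: 14.55
tcp_pos: [608.5, 123.8, 64.4]
eef_rot: [[-1.0, 0.004, -0.009], [0.004, 1.0, -0.002], [0.009, -0.002, -1.0]]
ft_force: [-0.6, 0.6, -1.0]
opening: 28.9
```

>>> arm_command(
  rows=[
    {"gripper": 22,"slide": [0,0,-40],"dr": [0,0,0]},
    {"gripper": 22,"slide": [3,32,-15],"dr": [0,0,0]},
    {"gripper": 22,"slide": [3,35,0],"dr": [0,0,0]},
    {"gripper": 22,"slide": [3,35,0],"dr": [0,0,0]},
    {"gripper": 22,"slide": [3,35,0],"dr": [0,0,0]},
    {"gripper": 22,"slide": [3,35,0],"dr": [0,0,0]},
    {"gripper": 22,"slide": [3,35,0],"dr": [0,0,0]},
    {"gripper": 22,"slide": [5,36,0],"dr": [0,0,0]},
    {"gripper": 22,"slide": [0,0,0],"dr": [0,0,0]},
    {"gripper": 22,"slide": [0,0,0],"dr": [0,0,0]},
  ],
)

```text
time: 15.38
tcp_pos: [589.8, 369.6, 124.1]
eef_rot: [[-1.0, 0.001, 0.001], [0.001, 1.0, 0.0], [-0.001, 0.0, -1.0]]
ft_force: [0.3, -0.3, -0.4]
opening: 29.2
```

>>> arm_command(
  rows=[
    {"gripper": 22,"slide": [0,7,28],"dr": [0,0,0]},
    {"gripper": 22,"slide": [0,0,34],"dr": [0,0,0]},
    {"gripper": 22,"slide": [0,0,3],"dr": [0,0,0]},
    {"gripper": 40,"slide": [0,0,0],"dr": [0,0,0]},
    {"gripper": 40,"slide": [0,0,0],"dr": [0,0,0]},
    {"gripper": 40,"slide": [0,0,-30],"dr": [0,0,0]},
    {"gripper": 40,"slide": [0,0,-40],"dr": [0,0,0]},
    {"gripper": 40,"slide": [0,0,-30],"dr": [0,0,0]},
    {"gripper": 40,"slide": [0,0,0],"dr": [0,0,0]},
  ],
)

```text
time: 16.13
tcp_pos: [594.8, 376.8, 168.7]
eef_rot: [[-1.0, 0.004, 0.012], [0.004, 1.0, 0.007], [-0.012, 0.007, -1.0]]
ft_force: [1.1, 0.9, -0.1]
opening: 39.9
```

```bash
python3 - <<'E'
from h import *
f=wrf();im,d=save("wrist","pics/w6.png")
o=bot.observe();print(o["time"],o["tcp_pos"],o["opening"],np.round(o["q"],2))
for q in bot.outline_of("wrist","choc1"):
    if q["conf"]<.2: continue
    v,u=np.nonzero(q["region"]);print(round(q["conf"],2),u.mean(),v.mean(),len(u),f(u.mean(),v.mean(),45))
bot.get_image("top")
for n in("turner","turner_grip","turner_edge"):
  for r in bot.landmark_of("top",n):print(n,round(r["conf"],2),w("top",r["position"]))
R=down(90)
s=rows([((560,150,200),R),((480,-150,200),R),((468,-396,140),R)])
cv2.imwrite("pics/w6c.png",np.hstack([cv2.resize(cv2.imread("pics/w6.png")[80:330,170:420],(400,400)),cv2.resize(cv2.imread("pics/t1.png")[165:285,380:500],(400,400),interpolation=2)]))
E
```

```text
16.1833 [593.60785803 376.03159111 165.52521867] 40.23936711673618 [ 0.56  0.53  1.52 -0.    1.09 -1.  ]
0.72 304.7272139625081 203.32385261797026 1547 [593.14016989 396.88571534]
0.58 258.2087842138765 197.05028644175684 1571 [587.24147329 357.13161821]
turner 0.72 [789.19440113  96.85301479  -3.97590497]
turner 0.55 [ 590.75560535 -399.64437343    5.17766354]
turner 0.33 [587.8938513  367.23682901  25.30654106]
turner_grip 0.88 [ 464.13621572 -399.78848976   40.58979988]
turner_edge 0.57 [ 640.0774468  -396.21634362    4.1654539 ]
1 [4.1, -32.0, -6.0] [-0.0, -0.0, -0.001]
2 [4.2, -32.0, -6.0] [-0.0, -0.0, -0.001]
3 [4.2, -32.0, -6.0] [-0.0, -0.0, -0.001]
4 [4.2, -32.0, -6.0] [-0.0, -0.0, -0.001]
5 [4.2, -32.0, -6.0] [-0.0, -0.0, -0.001]
6 [4.2, -32.0, -6.1] [-0.0, -0.0, -0.001]
7 [4.2, -32.0, -6.1] [-0.0, -0.0, -0.001]
 -- [560. 150. 200.]
8 [8.9, -33.3, 0.0] [0.0, 0.0, 0.0]
9 [8.9, -33.3, 0.0] [0.0, 0.0, 0.0]
10 [8.9, -33.3, 0.0] [0.0, 0.0, 0.0]
11 [8.9, -33.3, 0.0] [0.0, 0.0, 0.0]
12 [8.9, -33.3, 0.0] [0.0, 0.0, 0.0]
13 [8.9, -33.3, 0.0] [0.0, 0.0, 0.0]
14 [8.9, -33.3, 0.0] [0.0, 0.0, 0.0]
15 [8.9, -33.3, 0.0] [0.0, 0.0, 0.0]
16 [8.9, -33.3, 0.0] [0.0, 0.0, 0.0]
 -- [ 480. -150.  200.]
17 [1.7, -35.1, 8.6] [0.0, 0.0, 0.0]
18 [1.7, -35.1, 8.6] [0.0, 0.0, 0.0]
19 [1.7, -35.1, 8.6] [0.0, 0.0, 0.0]
20 [1.7, -35.1, 8.6] [0.0, 0.0, 0.0]
21 [1.7, -35.1, 8.6] [0.0, 0.0, 0.0]
22 [1.7, -35.1, 8.6] [0.0, 0.0, 0.0]
23 [1.7, -35.1, 8.6] [0.0, 0.0, 0.0]
 -- [ 468. -396.  140.]
```

View pics/w6c.png

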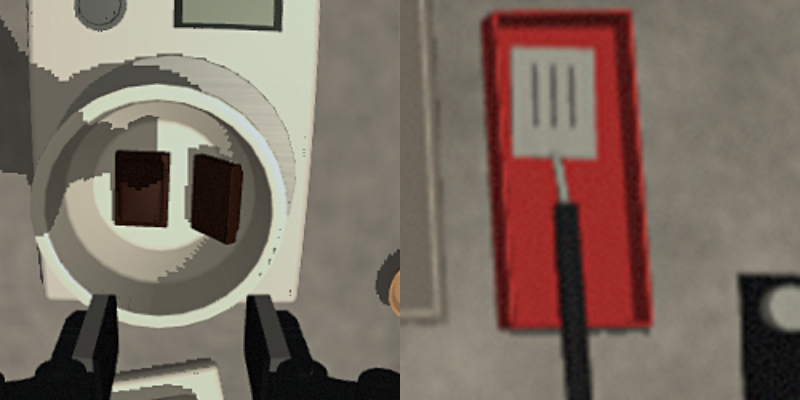

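Both blocks are in the bowl. Next is the turner.

>>> arm_command(
  rows=[
    {"gripper": 40,"slide": [4.2,-32,-6],"dr": [0,0,0]},
    {"gripper": 40,"slide": [4.2,-32,-6],"dr": [0,0,0]},
    {"gripper": 40,"slide": [4.2,-32,-6],"dr": [0,0,0]},
    {"gripper": 40,"slide": [4.2,-32,-6],"dr": [0,0,0]},
    {"gripper": 40,"slide": [4.2,-32,-6],"dr": [0,0,0]},
    {"gripper": 40,"slide": [4.2,-32,-6],"dr": [0,0,0]},
    {"gripper": 40,"slide": [4.2,-32,0],"dr": [0,0,0]},
    {"gripper": 40,"slide": [8.9,-33.3,0],"dr": [0,0,0]},
    {"gripper": 40,"slide": [8.9,-33.3,0],"dr": [0,0,0]},
    {"gripper": 40,"slide": [8.9,-33.3,0],"dr": [0,0,0]},
    {"gripper": 40,"slide": [8.9,-33.3,0],"dr": [0,0,0]},
    {"gripper": 40,"slide": [8.9,-33.3,0],"dr": [0,0,0]},
  ],
)

```text
time: 17.43
tcp_pos: [513.7, -16.9, 193.5]
eef_rot: [[-1.0, 0.004, -0.002], [0.004, 1.0, 0.0], [0.002, 0.0, -1.0]]
ft_force: [0.8, -1.0, 0.4]
opening: 40.1
```

>>> arm_command(
  rows=[
    {"gripper": 40,"slide": [8.9,-33.3,0],"dr": [0,0,0]},
    {"gripper": 40,"slide": [8.9,-33.3,0],"dr": [0,0,0]},
    {"gripper": 40,"slide": [8.9,-33.3,0],"dr": [0,0,0]},
    {"gripper": 40,"slide": [8.9,-33.3,0],"dr": [0,0,0]},
    {"gripper": 40,"slide": [1.7,-35.1,8.6],"dr": [0,0,0]},
    {"gripper": 40,"slide": [1.7,-35.1,8.6],"dr": [0,0,0]},
    {"gripper": 40,"slide": [1.7,-35.1,8.6],"dr": [0,0,0]},
    {"gripper": 40,"slide": [1.7,-35.1,8.6],"dr": [0,0,0]},
    {"gripper": 40,"slide": [1.7,-35.1,8.6],"dr": [0,0,0]},
    {"gripper": 40,"slide": [1.7,-35.1,8.6],"dr": [0,0,0]},
    {"gripper": 40,"slide": [1.7,-35.1,8.6],"dr": [0,0,0]},
    {"gripper": 40,"slide": [0,0,0],"dr": [0,0,0]},
  ],
)

```text
time: 18.43
tcp_pos: [464.7, -399.1, 131.6]
eef_rot: [[-1.0, 0.006, -0.002], [0.006, 1.0, -0.0], [0.002, -0.001, -1.0]]
ft_force: [-0.7, 0.4, 1.0]
opening: 40.0
```

```bash
python3 - <<'E'
from h import *
T0=bot.camera_info("wrist");im,d=save("wrist","pics/w7.png")
o=bot.observe();print(o["time"],o["tcp_pos"],o["opening"],np.round(o["q"],2))
for n in("turner","turner_grip","turner_edge"):
  for r in bot.landmark_of("wrist",n)[:2]:print(n,round(r["conf"],2),w("wrist",r["position"]))
E
```

```text
18.4833 [ 464.64173911 -396.46330082  131.95500655] 39.90656893108899 [-0.71  0.44  1.75 -0.    0.96 -2.27]
turner 0.88 [ 594.10578901 -390.68300116    2.69824576]
turner_grip 0.97 [ 466.34950586 -388.96506539   32.72600314]
turner_edge 0.56 [ 640.52666836 -394.77119886    7.62781434]
```

View pics/w7.png

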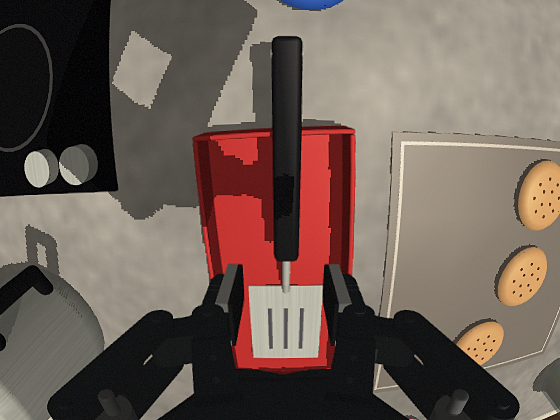

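```bash
python3 - <<'E'
from h import *
f=wrf();print(f(286.5,258,31),f(287,42,58),f(286,322,6),f(287,160,45), bot.camera_info("wrist")["mtx"])
E
```

```text
[ 503.65203882 -389.78992379] [ 336.65643851 -389.49659213] [ 590.94837474 -389.92556611] [ 418.89550234 -389.55161077] [[325.1922621    0.         282.86645142]
 [  0.         325.1922621  213.56200892]
 [  0.           0.           1.        ]]
```

>>> arm_command(
  rows=[
    {"gripper": 40,"slide": [-4,6.5,20],"dr": [0,0,0]},
    {"gripper": 40,"slide": [0,0,30],"dr": [0,0,0]},
    {"gripper": 40,"slide": [0,0,30],"dr": [0,0,0]},
    {"gripper": 40,"slide": [0,0,25],"dr": [0,0,0]},
    {"gripper": 40,"slide": [0,0,10],"dr": [0,0,0]},
    {"gripper": 40,"slide": [0,0,0],"dr": [0,0,0]},
    {"gripper": 12,"slide": [0,0,0],"dr": [0,0,0]},
    {"gripper": 12,"slide": [0,0,0],"dr": [0,0,0]},
    {"gripper": 12,"slide": [0,0,0],"dr": [0,0,0]},
    {"gripper": 12,"slide": [0,0,0],"dr": [0,0,0]},
    {"gripper": 12,"slide": [0,0,0],"dr": [0,0,0]},
    {"gripper": 12,"slide": [0,0,0],"dr": [0,0,0]},
  ],
  force=100,
)

```text
time: 19.63
tcp_pos: [471.0, -388.4, 20.5]
eef_rot: [[-1.0, 0.004, 0.002], [0.004, 1.0, -0.001], [-0.002, -0.001, -1.0]]
ft_force: [0.8, 1.5, 7.7]
opening: 18.0
```

```bash
python3 - <<'E'
from h import *
o=bot.observe();print(o["time"],o["tcp_pos"],o["opening"],np.round(o["q"],3),o["ft_force"],o["eef_rot"],o["wrist_torque"])
E
```

```text
19.6333 [ 470.95215367 -388.3535015    20.53824081] 17.956109737069845 [-0.692  0.591  1.803  0.     0.745 -2.259] [0.83199895 1.47181369 7.65519888] [[-0.99998972  0.00405853  0.00202367]
 [ 0.00405579  0.99999085 -0.00135808]
 [-0.00202916 -0.00134986 -0.99999703]] [ 0.30326006 -0.08135036  0.02618055]
```

```bash
python3 - <<'E'
from h import *
p=np.array(bot.observe()["tcp_pos"])
s=rows([(p+[0,0,120],down(90),4),((453,115,140),down(0),14)])
E
```

```text
1 [-0.1, -0.0, -30.0] [-0.0, 0.001, -0.001]
2 [-0.0, -0.0, -30.0] [-0.0, 0.001, -0.001]
3 [-0.0, -0.0, -30.0] [-0.0, 0.001, -0.001]
4 [-0.0, -0.0, -30.0] [-0.0, 0.001, -0.001]
 -- [ 471.  -388.4  140.5]
5 [1.3, 36.0, 0.0] [0.0, 0.0, 0.112]
6 [5.3, 35.6, 0.0] [0.0, 0.0, 0.112]
7 [9.3, 34.8, 0.0] [0.0, 0.0, 0.112]
8 [13.1, 33.5, 0.0] [0.0, 0.0, 0.112]
9 [16.8, 31.8, 0.0] [0.0, 0.0, 0.112]
10 [20.2, 29.8, 0.0] [0.0, 0.0, 0.112]
11 [23.4, 27.3, 0.0] [0.0, 0.0, 0.112]
12 [26.3, 24.5, 0.0] [0.0, 0.0, 0.112]
13 [28.9, 21.4, 0.0] [0.0, 0.0, 0.112]
14 [31.1, 18.0, 0.0] [0.0, 0.0, 0.112]
15 [32.9, 14.4, 0.0] [0.0, 0.0, 0.112]
16 [34.4, 10.7, 0.0] [0.0, 0.0, 0.112]
17 [35.3, 6.8, 0.0] [0.0, 0.0, 0.112]
18 [35.9, 2.8, 0.0] [0.0, 0.0, 0.112]
 -- [453. 115. 140.]
```

>>> arm_command(
  rows=[
    {"gripper": 12,"slide": [0,0,-15],"dr": [0,0,0]},
    {"gripper": 12,"slide": [0,0,-30],"dr": [0,0,0]},
    {"gripper": 12,"slide": [0,0,-35],"dr": [0,0,0]},
    {"gripper": 12,"slide": [0,0,-35],"dr": [0,0,0]},
    {"gripper": 12,"slide": [0,0,0],"dr": [0,0,0]},
    {"gripper": 12,"slide": [0,0,0],"dr": [0,0,0]},
  ],
)

```text
time: 20.13
tcp_pos: [471.0, -388.8, 136.6]
eef_rot: [[-1.0, 0.004, 0.004], [0.004, 1.0, -0.003], [-0.004, -0.003, -1.0]]
ft_force: [0.1, 0.1, -2.1]
opening: 18.1
```

>>> arm_command(
  rows=[
    {"gripper": 12,"slide": [1.3,36,0],"dr": [0,0,0.112]},
    {"gripper": 12,"slide": [5.3,35.6,0],"dr": [0,0,0.112]},
    {"gripper": 12,"slide": [9.3,34.8,0],"dr": [0,0,0.112]},
    {"gripper": 12,"slide": [13.1,33.5,0],"dr": [0,0,0.112]},
    {"gripper": 12,"slide": [16.8,31.8,0],"dr": [0,0,0.112]},
    {"gripper": 12,"slide": [20.2,29.8,0],"dr": [0,0,0.112]},
    {"gripper": 12,"slide": [23.4,27.3,0],"dr": [0,0,0.112]},
    {"gripper": 12,"slide": [26.3,24.5,0],"dr": [0,0,0.112]},
    {"gripper": 12,"slide": [28.9,21.4,0],"dr": [0,0,0.112]},
    {"gripper": 12,"slide": [31.1,18,0],"dr": [0,0,0.112]},
    {"gripper": 12,"slide": [32.9,14.4,0],"dr": [0,0,0.112]},
    {"gripper": 12,"slide": [34.4,10.7,0],"dr": [0,0,0.112]},
  ],
)

```text
time: 21.13
tcp_pos: [453.8, 40.4, 132.9]
eef_rot: [[-0.23, 0.973, -0.002], [0.973, 0.23, -0.0], [0.0, -0.002, -1.0]]
ft_force: [0.5, -0.4, -0.8]
opening: 17.8
```

>>> arm_command(
  rows=[
    {"gripper": 12,"slide": [35.3,6.8,0],"dr": [0,0,0.112]},
    {"gripper": 12,"slide": [35.9,2.8,0],"dr": [0,0,0.112]},
    {"gripper": 12,"slide": [0,0,0],"dr": [0,0,0]},
    {"gripper": 12,"slide": [0,0,0],"dr": [0,0,0]},
    {"gripper": 12,"slide": [0,0,0],"dr": [0,0,0]},
  ],
)

```text
time: 21.55
tcp_pos: [451.0, 108.1, 133.1]
eef_rot: [[-0.024, 1.0, -0.002], [1.0, 0.024, -0.001], [-0.001, -0.002, -1.0]]
ft_force: [0.1, -0.7, -1.6]
opening: 18.0
```

```bash
python3 - <<'E'
from h import *
f=wrf();o=bot.observe();i=bot.camera_info("wrist");im,d=save("wrist","pics/w8.png")
p=np.array(o["tcp_pos"]);R=np.array(o["eef_rot"]);print(o["time"],p,R.round(3).tolist(),o["opening"],o["ft_force"],o["wrist_torque"],np.round(o["q"],2))
for n in("turner","turner_grip","turner_edge"):
  for r in bot.landmark_of("wrist",n)[:1]:q=w("wrist",r["position"]);print(n,round(r["conf"],2),q,"tool",R.T@(q-p))
K=np.array(i["mtx"]);T=np.array(i["cam_to_world"])
for r in bot.outline_of("wrist","turner")[:1]:
  m=cv2.erode(r["region"].astype(np.uint8),np.ones((5,5)))>0
  m&=(d>0);v,u=np.nonzero(m);a=np.c_[(u-K[0,2])/K[0,0],(v-K[1,2])/K[1,1]];th=np.linalg.norm(a,axis=1)
  X=np.c_[a/th[:,None]*np.tan(th)[:,None]*d[v,u][:,None],d[v,u]]
  Y=((X@T[:3,:3].T+T[:3,3])-p)@R  # tool frame
  for lo in range(-200,120,20):
    s=(Y[:,0]>lo)&(Y[:,0]<lo+20)
    if s.sum()>10: print(lo,s.sum(),np.round(np.median(Y[s],0),1),np.round(np.percentile(Y[s,1],[2,98]),1))
save("top","pics/t3.png");save("scene","pics/s3.png")
for r in bot.outline_of("top","biscuit1"):
    if r["conf"]<.5: continue
    c=max(cv2.findContours(r["region"].astype(np.uint8),0,1)[0],key=cv2.contourArea)[:,0,:]
    print(round(r["conf"],2),cv2.minEnclosingCircle(np.array([ray("top",*q,8)[:2] for q in c],np.float32)))
E
```

```text
21.55 [450.96061997 108.07011653 133.11306869] [[-0.024, 1.0, -0.002], [1.0, 0.024, -0.001], [-0.001, -0.002, -1.0]] 18.01179919629411 [ 0.08864972 -0.74480358 -1.58200889] [ 0.04727138 -0.00572289  0.02931513] [ 0.23  0.23  2.06 -0.    0.85  0.21]
turner_grip 0.65 [450.31302498 108.52063362 144.85987471] tool [  0.45812901  -0.66025223 -11.74580697]
-100 41 [-80.8   3.2  15. ] [-14.5  11.9]
-80 207 [-77.   -2.2  14.4] [-16.8  13.8]
-60 110 [-49.3  -2.7  -6. ] [-5. -1.]
-40 451 [-25.   -2.5 -18.6] [-9.9  5.5]
-20 1010 [ -9.6  -2.  -21.1] [-9.5  5.8]
0 1390 [ 10.9  -1.5 -24.3] [-9.4  6.7]
20 1930 [ 30.9  -1.2 -27.5] [-9.7  7.3]
40 2478 [ 50.5  -0.8 -30.6] [-9.3  7.9]
60 3023 [ 70.3  -0.2 -33.8] [-8.8  8.4]
80 3434 [ 90.2   0.1 -37. ] [-8.5  8.8]
100 3287 [109.1   0.6 -40. ] [-8.1  9.4]
0.83 ((453.1573181152344, -116.62736511230469), 37.92156982421875)
0.82 ((825.8051147460938, -227.81674194335938), 40.20612335205078)
0.75 ((257.85986328125, -373.9929504394531), 41.41850280761719)
0.71 ((460.13543701171875, -26.750667572021484), 61.41413879394531)
0.69 ((649.7747802734375, -151.6137237548828), 40.8134651184082)
```

View pics/w8.png

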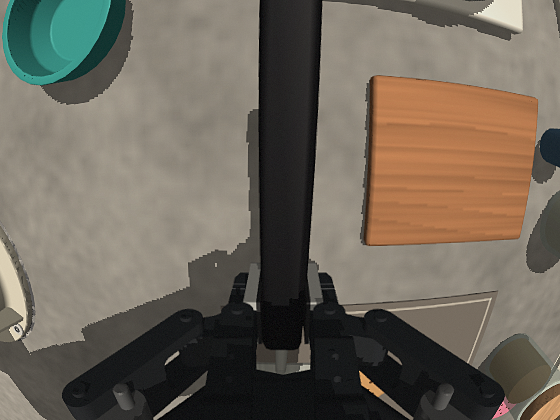

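```bash
cat >> h.py <<'E'
R0=np.array([[-.024,1,0],[1,.024,0],[0,0,-1.]]);R0[:,0]/=np.linalg.norm(R0[:,0]);R0[:,1]/=np.linalg.norm(R0[:,1])
E0=np.array([-170.6,-5.3,16.5])
def tp(edge,deg,e=None):
    R=R0@Rt.from_euler("y",deg,degrees=True).as_matrix(); return np.array(edge,float)-R@(E0 if e is None else e),R
def edge():
    o=bot.observe();R=np.array(o["eef_rot"]);p=np.array(o["tcp_pos"]);return (p+R@E0).round(1),np.degrees(np.arcsin((R0.T@R)[0,2])).round(1),np.round(o["ft_force"],1)
E
python3 - <<'E'
from h import *
print(edge())
rows([(*tp((453,-60,60),10),3),(*tp((453,-60,12),10),3)])
E
```

```text
(array([450.3, -62.9, 117.6]), np.float64(-0.0), array([-0. ,  0.3, -1.4]))
1 [-0.9, 0.7, 9.4] [0.0, 0.058, -0.001]
2 [-1.4, 0.7, 9.3] [0.0, 0.058, -0.001]
3 [-1.9, 0.7, 9.2] [0.0, 0.058, -0.001]
 -- [454.3 105.2 105.9]
4 [-2.8, 0.0, 15.8] [0.0, 0.0, 0.0]
5 [-2.8, 0.0, 15.8] [0.0, 0.0, 0.0]
6 [-2.8, 0.0, 15.8] [0.0, 0.0, 0.0]
 -- [454.3 105.2  57.9]
```

>>> arm_command(
  rows=[
    {"gripper": 12,"slide": [-0.9,0.7,9.4],"dr": [0,0.058,0]},
    {"gripper": 12,"slide": [-1.4,0.7,9.3],"dr": [0,0.058,0]},
    {"gripper": 12,"slide": [-1.9,0.7,9.2],"dr": [0,0.058,0]},
    {"gripper": 12,"slide": [-2.8,0,15.8],"dr": [0,0,0]},
    {"gripper": 12,"slide": [-2.8,0,15.8],"dr": [0,0,0]},
    {"gripper": 12,"slide": [-2.8,0,15.8],"dr": [0,0,0]},
    {"gripper": 12,"slide": [0,0,0],"dr": [0,0,0]},
    {"gripper": 12,"slide": [0,0,0],"dr": [0,0,0]},
  ],
)

```text
time: 22.62
tcp_pos: [453.6, 105.5, 57.5]
eef_rot: [[-0.021, 1.0, -0.005], [0.985, 0.021, 0.173], [0.173, -0.002, -0.985]]
ft_force: [-0.6, -0.7, -0.6]
opening: 18.2
```

```bash
python3 - <<'E'
from h import *
print(edge(),bot.observe()["opening"])
E
```

```text
(array([451.7, -59.8,  11.7]), np.float64(10.0), array([-0.6, -0.7, -0.6])) 18.188439464181666
```

>>> arm_command(
  rows=[
    {"gripper": 12,"slide": [-0.7,0,4],"dr": [0,0,0]},
    {"gripper": 12,"slide": [-0.7,0,4],"dr": [0,0,0]},
    {"gripper": 12,"slide": [0,0,0],"dr": [0,0,0]},
  ],
)

```text
time: 22.87
tcp_pos: [454.3, 105.8, 49.8]
eef_rot: [[-0.022, 1.0, -0.003], [0.985, 0.022, 0.173], [0.173, 0.001, -0.985]]
ft_force: [-1.4, -0.7, -1.8]
opening: 18.2
```

>>> arm_command(
  rows=[
    {"gripper": 12,"slide": [-0.2,0,1],"dr": [0,0,0]},
    {"gripper": 12,"slide": [0,0,0],"dr": [0,0,0]},
  ],
)

```text
time: 23.03
tcp_pos: [454.2, 105.8, 48.9]
eef_rot: [[-0.022, 1.0, -0.003], [0.985, 0.022, 0.173], [0.173, 0.0, -0.985]]
ft_force: [0.3, 0.4, -1.1]
opening: 17.9
```

>>> arm_command(
  rows=[
    {"gripper": 12,"slide": [-0.2,0,1],"dr": [0,0,0]},
    {"gripper": 12,"slide": [0,0,0],"dr": [0,0,0]},
  ],
)

```text
time: 23.2
tcp_pos: [454.3, 105.7, 47.8]
eef_rot: [[-0.022, 1.0, -0.003], [0.985, 0.022, 0.173], [0.173, 0.001, -0.985]]
ft_force: [-0.2, 0.4, -0.1]
opening: 18.1
```

>>> arm_command(
  rows=[
    {"gripper": 12,"slide": [-0.2,0,1],"dr": [0,0,0]},
    {"gripper": 12,"slide": [0,0,0],"dr": [0,0,0]},
  ],
)

```text
time: 23.37
tcp_pos: [454.3, 105.7, 46.7]
eef_rot: [[-0.022, 1.0, -0.003], [0.985, 0.022, 0.173], [0.173, 0.0, -0.985]]
ft_force: [0.4, 0.6, 0.0]
opening: 18.5
```

```bash
cat >> h.py <<'E'
def flip(cx,cy,zc,th0=10,ins=0,x0=None):
    """edge starts on mat (est. z zc); insert under biscuit centred cx,cy, lever over toward -y"""
    y0=edge()[0][1]; yi=cy+ins
    W=[(*tp((cx,yi,zc),th0),int(np.ceil((y0-yi)/9)))]
    for f in np.arange(10,121,8.):
        c,s=np.cos(np.radians(f)),np.sin(np.radians(f)); a=np.interp(f,[10,90],[37+ins,48])
        if f<20: y,z=cy-30+(a-7)*c,(a-7)*s
        else:
            t=np.clip((f-30)/50,0,1); P=cy-37.4-t*2.6; aa=a+3*t; b=-2.55-t*3.45
            y,z=P+aa*c-b*s,aa*s+b*c
        W.append((*tp((cx,y,zc+max(z,0)),np.interp(f,[10,90],[th0,40])),1))
        print("f",f,round(y,1),round(z,1))
    return W
E
python3 - <<'E'
from h import *
print(edge())
zc=edge()[0][2]
rows(flip(453,-116,zc-0.3))
E
```

```text
(array([452.6, -59.5,   0.9]), np.float64(10.0), array([0.4, 0.6, 0. ]))
f 10.0 -116.5 5.2
f 18.0 -116.4 9.6
f 26.0 -117.0 14.9
f 34.0 -118.4 20.3
f 42.0 -120.5 25.7
f 50.0 -123.3 30.9
f 58.0 -127.1 36.0
f 66.0 -131.6 40.8
f 74.0 -137.0 45.0
f 82.0 -143.1 48.6
f 90.0 -150.0 51.0
f 98.0 -157.2 51.3
f 106.0 -164.3 50.7
f 114.0 -171.3 49.0
1 [-8.0, -0.2, -1.4] [0.0, 0.0, -0.0]
2 [-8.0, -0.2, -1.4] [0.0, 0.0, -0.0]
3 [-8.0, -0.2, -1.4] [0.0, 0.0, -0.0]
4 [-8.0, -0.2, -1.4] [0.0, 0.0, -0.0]
5 [-8.0, -0.2, -1.4] [0.0, 0.0, -0.0]
6 [-8.0, -0.2, -1.4] [0.0, 0.0, -0.0]
7 [-8.0, -0.2, -1.4] [0.0, 0.0, -0.0]
 -- [454.3  49.2  46.5]
8 [0.5, -0.0, -5.2] [0.0, 0.0, 0.0]
 -- [454.3  48.8  51.7]
9 [-0.3, 0.0, -13.2] [-0.0, 0.052, -0.0]
 -- [454.4  46.2  64.7]
10 [-0.5, -0.0, -14.2] [0.0, 0.052, -0.0]
 -- [454.5  42.5  78.4]
11 [-0.9, -0.0, -14.5] [-0.0, 0.052, 0.0]
 -- [454.6  37.6  92.1]
12 [-1.3, -0.0, -14.6] [0.0, 0.052, -0.0]
 -- [454.7  31.6 105.5]
13 [-1.8, -0.1, -14.9] [-0.0, 0.052, 0.0]
 -- [454.8  24.4 118.6]
14 [-2.3, -0.1, -15.1] [0.0, 0.052, -0.0]
 -- [454.9  15.9 131.3]
15 [-2.9, -0.1, -15.2] [0.0, 0.052, -0.0]
 -- [455.    6.2 143.4]
16 [-3.5, -0.1, -15.3] [-0.0, 0.052, -0.0]
 -- [455.1  -4.7 154.7]
17 [-4.2, -0.1, -15.3] [0.0, 0.052, -0.0]
 -- [455.3 -16.7 165. ]
18 [-5.1, -0.2, -15.0] [0.0, 0.052, 0.0]
 -- [455.4 -29.8 173.9]
19 [-5.3, -0.2, -4.9] [0.0, 0.0, 0.0]
 -- [455.4 -37.  174.2]
20 [-5.9, -0.2, -4.1] [0.0, 0.0, 0.0]
 -- [455.4 -44.1 173.6]
21 [-6.4, -0.2, -3.2] [0.0, 0.0, 0.0]
 -- [455.4 -51.1 171.9]
```

>>> arm_command(
  rows=[
    {"gripper": 12,"slide": [-8,-0.2,-1.4],"dr": [0,0,0]},
    {"gripper": 12,"slide": [-8,-0.2,-1.4],"dr": [0,0,0]},
    {"gripper": 12,"slide": [-8,-0.2,-1.4],"dr": [0,0,0]},
    {"gripper": 12,"slide": [-8,-0.2,-1.4],"dr": [0,0,0]},
    {"gripper": 12,"slide": [-8,-0.2,-1.4],"dr": [0,0,0]},
    {"gripper": 12,"slide": [-8,-0.2,-1.4],"dr": [0,0,0]},
    {"gripper": 12,"slide": [-8,-0.2,-1.4],"dr": [0,0,0]},
    {"gripper": 12,"slide": [0,0,0],"dr": [0,0,0]},
  ],
)

```text
time: 24.03
tcp_pos: [454.0, 47.3, 46.6]
eef_rot: [[-0.02, 1.0, -0.003], [0.985, 0.021, 0.173], [0.173, 0.0, -0.985]]
ft_force: [0.1, -0.2, 0.3]
opening: 17.9
```

```bash
python3 - <<'E'
from h import *
print(edge(),bot.observe()["opening"])
save("scene","pics/s4.png")
for r in bot.outline_of("scene","biscuit1")[:5]:
  v,u=np.nonzero(r["region"]);print(round(r["conf"],2),len(u),u.mean(),v.mean(),ray("scene",u.mean(),v.mean(),10))
cv2.imwrite("pics/s4c.png",cv2.resize(cv2.imread("pics/s4.png")[130:250,180:370],(760,480)))
E
```

```text
(array([ 452.1, -118. ,    0.8]), np.float64(9.9), array([ 0.1, -0.2,  0.3])) 17.882569921107198
0.87 418 257.33971291866027 185.688995215311 [ 555.7502631  -113.70741725   10.        ]
0.68 334 151.01497005988023 195.2425149700599 [ 836.60696351 -224.23365751   10.        ]
0.67 448 220.64285714285714 189.37946428571428 [ 654.29298568 -150.72667783   10.        ]
0.59 255 285.47058823529414 173.15686274509804 [ 459.50928078 -122.19927516   10.        ]
0.18 415 317.93253012048194 199.12530120481927 [431.74304784  17.25473393  10.        ]
```

View pics/s4c.png

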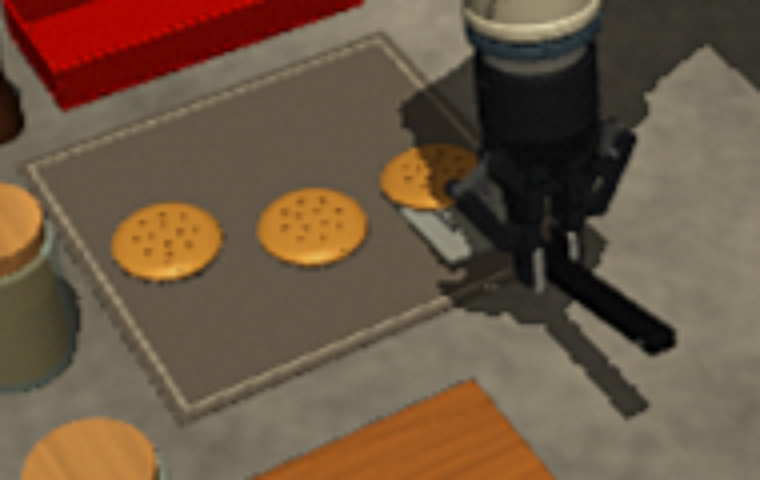

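The blade is under the biscuit (crop px 430,195), which tilts slightly. Now I lever it over.

>>> arm_command(
  rows=[
    {"gripper": 12,"slide": [0.5,0,-5.2],"dr": [0,0,0]},
    {"gripper": 12,"slide": [-0.3,0,-13.2],"dr": [0,0.052,0]},
    {"gripper": 12,"slide": [-0.5,0,-14.2],"dr": [0,0.052,0]},
    {"gripper": 12,"slide": [-0.9,0,-14.5],"dr": [0,0.052,0]},
    {"gripper": 12,"slide": [-1.3,0,-14.6],"dr": [0,0.052,0]},
    {"gripper": 12,"slide": [-1.8,0,-14.9],"dr": [0,0.052,0]},
  ],
)

```text
time: 24.63
tcp_pos: [454.4, 24.6, 119.9]
eef_rot: [[-0.021, 1.0, -0.009], [0.906, 0.023, 0.423], [0.423, 0.001, -0.906]]
ft_force: [0.7, 1.1, -2.6]
opening: 17.7
```

```bash
python3 - <<'E'
from h import *
print(edge(),bot.observe()["opening"])
save("scene","pics/s5.png")
for r in bot.outline_of("scene","biscuit1")[:5]:
  v,u=np.nonzero(r["region"]);print(round(r["conf"],2),len(u),u.mean(),v.mean(),u.min(),u.max(),v.min(),v.max())
cv2.imwrite("pics/s5c.png",cv2.resize(cv2.imread("pics/s5.png")[130:250,180:370],(760,480)))
E
```

```text
(array([ 452.5, -123.1,   32.8]), np.float64(25.0), array([ 0.7,  1.1, -2.6])) 17.668591249110516
0.89 410 257.12439024390244 185.84878048780487 244 270 177 195
0.81 337 150.84569732937686 195.11275964391692 140 161 185 204
0.76 424 220.8490566037736 189.51415094339623 208 234 180 199
```

View pics/s5c.png

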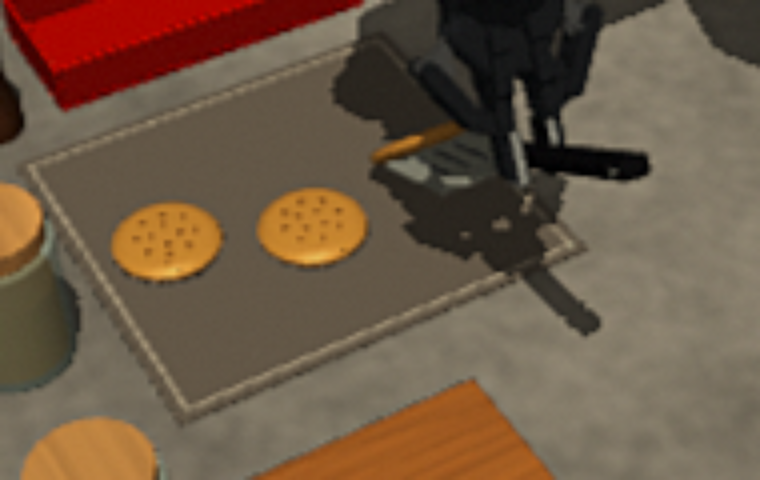

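Biscuit levered to about 50°, resting on its far rim (crop px 415,143). Continuing.

>>> arm_command(
  rows=[
    {"gripper": 12,"slide": [-2.3,-0.1,-15.1],"dr": [0,0.052,0]},
    {"gripper": 12,"slide": [-2.9,-0.1,-15.2],"dr": [0,0.052,0]},
    {"gripper": 12,"slide": [-3.5,-0.1,-15.3],"dr": [0,0.052,0]},
    {"gripper": 12,"slide": [-4.2,-0.1,-15.3],"dr": [0,0.052,0]},
    {"gripper": 12,"slide": [-5.1,-0.2,-15],"dr": [0,0.052,0]},
    {"gripper": 12,"slide": [-5.3,-0.2,-4.9],"dr": [0,0,0]},
    {"gripper": 12,"slide": [-5.9,-0.2,-4.1],"dr": [0,0,0]},
    {"gripper": 12,"slide": [-6.4,-0.2,-3.2],"dr": [0,0,0]},
    {"gripper": 12,"slide": [-6,-0.2,-4.5],"dr": [0,0,0]},
    {"gripper": 12,"slide": [-6,-0.2,-4.5],"dr": [0,0,0]},
    {"gripper": 12,"slide": [0,0,-4],"dr": [0,0,0]},
    {"gripper": 12,"slide": [0,0,-10],"dr": [0,0,0]},
  ],
)

```text
time: 25.73
tcp_pos: [454.4, -74.7, 182.0]
eef_rot: [[-0.016, 1.0, -0.016], [0.768, 0.022, 0.64], [0.64, -0.002, -0.768]]
ft_force: [0.5, -0.1, -1.3]
opening: 18.1
```

>>> arm_command(
  rows=[
    {"gripper": 12,"slide": [20,0,-22],"dr": [0,0,0]},
    {"gripper": 12,"slide": [25,0,-15],"dr": [0,0,0]},
    {"gripper": 12,"slide": [25,0,0],"dr": [0,0,0]},
    {"gripper": 12,"slide": [20,0,5],"dr": [0,0,0]},
    {"gripper": 12,"slide": [0,0,0],"dr": [0,0,0]},
  ],
)

```text
time: 26.15
tcp_pos: [454.1, -24.6, 267.3]
eef_rot: [[-0.02, 1.0, -0.012], [0.769, 0.023, 0.639], [0.639, 0.003, -0.769]]
ft_force: [0.6, -0.2, -1.9]
opening: 18.0
```

```bash
python3 - <<'E'
from h import *
print(edge(),bot.observe()["opening"],bot.observe()["time"])
save("scene","pics/s6.png");save("top","pics/t6.png")
for c in("scene","top"):
 for r in bot.landmark_of(c,"biscuit1"):
  if r["conf"]>.3: print(c,round(r["conf"],2),w(c,r["position"]).round(1))
x=np.hstack([cv2.resize(cv2.imread("pics/s6.png")[120:240,180:370],(500,316)),cv2.resize(cv2.imread("pics/t6.png")[150:270,280:400],(300,316))])
cv2.imwrite("pics/s6c.png",x)
E
```

```text
(array([ 451.9, -145.3,  145.5]), np.float64(39.7), array([ 0.6, -0.2, -1.9])) 17.98315367378882 26.15
scene 0.93 [ 556.7 -112.1   -1.3]
scene 0.76 [ 652.3 -152.6    2.6]
scene 0.66 [ 263.1 -374.4   -2.4]
scene 0.57 [ 443.3 -204.4   13.8]
scene 0.55 [ 8.289e+02 -2.256e+02  1.000e-01]
scene 0.5 [593.2 357.2  29.8]
top 0.9 [ 8.279e+02 -2.281e+02  7.000e-01]
top 0.85 [ 6.516e+02 -1.535e+02  2.000e-01]
top 0.55 [ 446.1 -209.4   13.1]
top 0.43 [613.2 149.4  -1.8]
```

View pics/s6c.png

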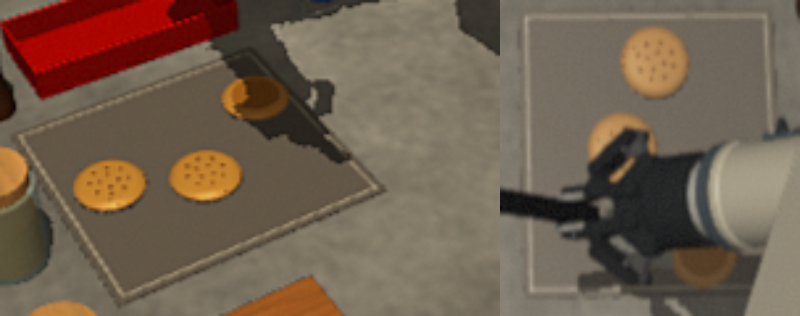

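Flipped: plain face up at about (445,−207), origin z about 13.5. Next is the middle biscuit.

```bash
python3 - <<'E'
from h import *
rows([(*tp((554,-60,50),10),5),(*tp((554,-60,4),10),3)])
E
```

```text
1 [-1.6, 20.9, 42.5] [0.0, -0.104, -0.0]
2 [2.8, 20.9, 42.4] [0.0, -0.104, -0.0]
3 [7.2, 20.9, 41.9] [0.0, -0.104, -0.0]
4 [11.5, 20.9, 40.9] [0.0, -0.104, -0.0]
5 [15.7, 20.9, 39.5] [0.0, -0.104, -0.0]
 -- [555.3 105.2  95.9]
6 [-2.7, 0.0, 15.1] [0.0, 0.0, 0.0]
7 [-2.7, 0.0, 15.1] [0.0, 0.0, 0.0]
8 [-2.7, 0.0, 15.1] [0.0, 0.0, 0.0]
 -- [555.3 105.2  49.9]
```

>>> arm_command(
  rows=[
    {"gripper": 12,"slide": [-1.3,14.9,30.3],"dr": [0,-0.0743,0]},
    {"gripper": 12,"slide": [1,14.9,30.3],"dr": [0,-0.0743,0]},
    {"gripper": 12,"slide": [3.2,14.9,30.1],"dr": [0,-0.0743,0]},
    {"gripper": 12,"slide": [5.4,14.9,29.8],"dr": [0,-0.0743,0]},
    {"gripper": 12,"slide": [7.5,14.9,29.3],"dr": [0,-0.0743,0]},
    {"gripper": 12,"slide": [9.6,14.9,28.9],"dr": [0,-0.0743,0]},
    {"gripper": 12,"slide": [11.2,14.9,28.4],"dr": [0,-0.0743,0]},
    {"gripper": 12,"slide": [0,0,0],"dr": [0,0,0]},
    {"gripper": 12,"slide": [0,0,0],"dr": [0,0,0]},
  ],
)

```text
time: 27.1
tcp_pos: [554.4, 105.0, 92.7]
eef_rot: [[-0.024, 1.0, -0.008], [0.985, 0.025, 0.173], [0.173, -0.004, -0.985]]
ft_force: [-0.7, -0.0, -2.0]
opening: 18.0
```

```bash
python3 - <<'E'
from h import *
print(edge(),bot.observe()["opening"],bot.observe()["time"])
rows([(*tp((554,-60,4),10),3)])
save("top","pics/t7.png")
for r in bot.outline_of("top","biscuit1"):
    if r["conf"]<.4: continue
    c=max(cv2.findContours(r["region"].astype(np.uint8),0,1)[0],key=cv2.contourArea)[:,0,:]
    print(round(r["conf"],2),cv2.minEnclosingCircle(np.array([ray("top",*q,8)[:2] for q in c],np.float32)))
save("scene","pics/s7.png")
for r in bot.outline_of("scene","biscuit1"):
    if r["conf"]<.4: continue
    c=max(cv2.findContours(r["region"].astype(np.uint8),0,1)[0],key=cv2.contourArea)[:,0,:]
    print(round(r["conf"],2),cv2.minEnclosingCircle(np.array([ray("scene",*q,8)[:2] for q in c],np.float32)))
E
```

```text
(array([553.1, -60.3,  47. ]), np.float64(10.0), array([-0.7, -0. , -2. ])) 18.024959371552363 27.1
1 [-2.4, 0.4, 14.1] [-0.001, 0.0, 0.0]
2 [-2.4, 0.3, 14.1] [-0.001, 0.0, 0.0]
3 [-2.4, 0.3, 14.1] [-0.001, 0.0, 0.0]
 -- [555.3 105.2  49.9]
0.93 ((649.1141967773438, -153.09703063964844), 39.12826919555664)
0.78 ((443.94921875, -206.897705078125), 41.99517059326172)
0.73 ((257.1658630371094, -375.5524597167969), 39.667762756347656)
0.57 ((822.9965209960938, -229.4489288330078), 38.379981994628906)
0.77 ((653.9666748046875, -153.1770477294922), 40.40365982055664)
0.76 ((556.1680297851562, -117.28468322753906), 39.949241638183594)
0.66 ((831.1025390625, -225.51690673828125), 39.138275146484375)
0.63 ((471.55462646484375, -217.66232299804688), 24.316884994506836)
0.43 ((253.022705078125, -369.21978759765625), 36.91876983642578)
```

>>> arm_command(
  rows=[
    {"gripper": 12,"slide": [-2.4,0.3,14.1],"dr": [0,0,0]},
    {"gripper": 12,"slide": [-2.4,0.3,14.1],"dr": [0,0,0]},
    {"gripper": 12,"slide": [-2.4,0.3,14.1],"dr": [0,0,0]},
    {"gripper": 12,"slide": [0,0,0],"dr": [0,0,0]},
    {"gripper": 12,"slide": [0,0,0],"dr": [0,0,0]},
  ],
)

```text
time: 27.72
tcp_pos: [556.1, 102.6, 52.2]
eef_rot: [[-0.019, 1.0, -0.004], [0.985, 0.02, 0.173], [0.173, -0.001, -0.985]]
ft_force: [-0.8, -0.0, -1.0]
opening: 18.0
```

>>> arm_command(
  rows=[
    {"gripper": 12,"slide": [-0.2,0,1],"dr": [0,0,0]},
    {"gripper": 12,"slide": [0,0,0],"dr": [0,0,0]},
  ],
)

```text
time: 27.88
tcp_pos: [557.1, 103.3, 52.0]
eef_rot: [[-0.021, 1.0, -0.002], [0.985, 0.021, 0.173], [0.173, 0.002, -0.985]]
ft_force: [-0.3, 0.2, -1.4]
opening: 18.4
```

>>> arm_command(
  rows=[
    {"gripper": 12,"slide": [-0.2,0,1],"dr": [0,0,0]},
    {"gripper": 12,"slide": [0,0,0],"dr": [0,0,0]},
  ],
)

```text
time: 28.05
tcp_pos: [556.7, 103.7, 50.5]
eef_rot: [[-0.021, 1.0, -0.003], [0.985, 0.022, 0.173], [0.173, 0.001, -0.985]]
ft_force: [1.0, 0.9, -3.2]
opening: 18.5
```

```bash
python3 - <<'E'
from h import *
print(edge(),bot.observe()["opening"],bot.observe()["time"])
rows(flip(554,-116,0.8))
E
```

```text
(array([555. , -61.5,   4.7]), np.float64(10.0), array([ 1. ,  0.9, -3.2])) 18.482841279911106 28.05
f 10.0 -116.5 5.2
f 18.0 -116.4 9.6
f 26.0 -117.0 14.9
f 34.0 -118.4 20.3
f 42.0 -120.5 25.7
f 50.0 -123.3 30.9
f 58.0 -127.1 36.0
f 66.0 -131.6 40.8
f 74.0 -137.0 45.0
f 82.0 -143.1 48.6
f 90.0 -150.0 51.0
f 98.0 -157.2 51.3
f 106.0 -164.3 50.7
f 114.0 -171.3 49.0
1 [-7.8, -0.4, -0.8] [0.0, 0.0, -0.0]
2 [-7.8, -0.4, -0.8] [0.0, 0.0, -0.0]
3 [-7.8, -0.4, -0.8] [0.0, 0.0, -0.0]
4 [-7.8, -0.4, -0.8] [0.0, 0.0, -0.0]
5 [-7.8, -0.4, -0.8] [0.0, 0.0, -0.0]
6 [-7.8, -0.4, -0.8] [0.0, 0.0, -0.0]
7 [-7.8, -0.4, -0.8] [0.0, 0.0, -0.0]
 -- [555.3  49.2  46.7]
8 [0.5, -0.0, -5.2] [0.0, 0.0, 0.0]
 -- [555.3  48.8  51.9]
9 [-0.3, 0.0, -13.2] [-0.0, 0.052, -0.0]
 -- [555.4  46.2  64.9]
10 [-0.5, -0.0, -14.2] [0.0, 0.052, -0.0]
 -- [555.5  42.5  78.6]
11 [-0.9, -0.0, -14.5] [-0.0, 0.052, 0.0]
 -- [555.6  37.6  92.3]
12 [-1.3, -0.0, -14.6] [0.0, 0.052, -0.0]
 -- [555.7  31.6 105.7]
13 [-1.8, -0.1, -14.9] [-0.0, 0.052, 0.0]
 -- [555.8  24.4 118.8]
14 [-2.3, -0.1, -15.1] [0.0, 0.052, -0.0]
 -- [555.9  15.9 131.5]
15 [-2.9, -0.1, -15.2] [0.0, 0.052, -0.0]
 -- [556.    6.2 143.6]
16 [-3.5, -0.1, -15.3] [-0.0, 0.052, -0.0]
 -- [556.1  -4.7 154.9]
17 [-4.2, -0.1, -15.3] [0.0, 0.052, -0.0]
 -- [556.3 -16.7 165.2]
18 [-5.1, -0.2, -15.0] [0.0, 0.052, 0.0]
 -- [556.4 -29.8 174.1]
19 [-5.3, -0.2, -4.9] [0.0, 0.0, 0.0]
 -- [556.4 -37.  174.4]
20 [-5.9, -0.2, -4.1] [0.0, 0.0, 0.0]
 -- [556.4 -44.1 173.8]
21 [-6.4, -0.2, -3.2] [0.0, 0.0, 0.0]
 -- [556.4 -51.1 172.1]
```

Now at 4.7. Lowering about 3, then 0.8 (watching force).

>>> arm_command(
  rows=[
    {"gripper": 12,"slide": [-0.2,0,1],"dr": [0,0,0]},
    {"gripper": 12,"slide": [-0.2,0,1],"dr": [0,0,0]},
    {"gripper": 12,"slide": [-0.2,0,1],"dr": [0,0,0]},
    {"gripper": 12,"slide": [0,0,0],"dr": [0,0,0]},
    {"gripper": 12,"slide": [0,0,0],"dr": [0,0,0]},
  ],
)

```text
time: 28.47
tcp_pos: [556.4, 103.8, 46.9]
eef_rot: [[-0.022, 1.0, -0.004], [0.985, 0.022, 0.173], [0.173, 0.0, -0.985]]
ft_force: [0.6, 1.7, 0.4]
opening: 18.3
```

>>> arm_command(
  rows=[
    {"gripper": 12,"slide": [-0.1,0,0.8],"dr": [0,0,0]},
    {"gripper": 12,"slide": [0,0,0],"dr": [0,0,0]},
  ],
)

```text
time: 28.63
tcp_pos: [556.5, 103.8, 46.1]
eef_rot: [[-0.021, 1.0, -0.003], [0.985, 0.022, 0.173], [0.173, 0.0, -0.985]]
ft_force: [0.2, 0.5, 1.2]
opening: 18.2
```

```bash
python3 - <<'E'
from h import *
print(edge(),bot.observe()["opening"],bot.observe()["time"])
E
```

```text
(array([ 5.548e+02, -6.140e+01,  3.000e-01]), np.float64(10.0), array([0.2, 0.5, 1.2])) 18.232569136848287 28.6333
```

>>> arm_command(
  rows=[
    {"gripper": 12,"slide": [-7.7,-0.3,-1.4],"dr": [0,0,0]},
    {"gripper": 12,"slide": [-7.7,-0.3,-1.4],"dr": [0,0,0]},
    {"gripper": 12,"slide": [-7.7,-0.3,-1.4],"dr": [0,0,0]},
    {"gripper": 12,"slide": [-7.7,-0.3,-1.4],"dr": [0,0,0]},
    {"gripper": 12,"slide": [-7.7,-0.2,-1.4],"dr": [0,0,0]},
    {"gripper": 12,"slide": [-7.7,-0.2,-1.4],"dr": [0,0,0]},
    {"gripper": 12,"slide": [-7.7,-0.2,-1.4],"dr": [0,0,0]},
    {"gripper": 12,"slide": [0,0,0],"dr": [0,0,0]},
  ],
)

```text
time: 29.3
tcp_pos: [555.8, 47.2, 46.3]
eef_rot: [[-0.02, 1.0, -0.003], [0.985, 0.021, 0.172], [0.173, 0.0, -0.985]]
ft_force: [-0.4, -0.8, -0.1]
opening: 17.9
```

```bash
python3 - <<'E'
from h import *
print(edge(),bot.observe()["opening"],bot.observe()["time"])
save("scene","pics/s8.png")
for r in bot.outline_of("scene","biscuit1"):
    if r["conf"]<.4: continue
    c=max(cv2.findContours(r["region"].astype(np.uint8),0,1)[0],key=cv2.contourArea)[:,0,:]
    print(round(r["conf"],2),cv2.minEnclosingCircle(np.array([ray("scene",*q,8)[:2] for q in c],np.float32)))
E
```

```text
(array([ 553.9, -118. ,    0.6]), np.float64(9.9), array([-0.4, -0.8, -0.1])) 17.8657955144362 29.3
0.61 ((261.15374755859375, -375.9875793457031), 42.80586242675781)
0.57 ((831.232421875, -226.30747985839844), 41.04868698120117)
0.55 ((558.1998901367188, -124.04964447021484), 37.13857650756836)
```

>>> arm_command(
  rows=[
    {"gripper": 12,"slide": [0.5,0,-5.2],"dr": [0,0,0]},
    {"gripper": 12,"slide": [-0.3,0,-13.2],"dr": [0,0.052,0]},
    {"gripper": 12,"slide": [-0.5,0,-14.2],"dr": [0,0.052,0]},
    {"gripper": 12,"slide": [-0.9,0,-14.5],"dr": [0,0.052,0]},
    {"gripper": 12,"slide": [-1.3,0,-14.6],"dr": [0,0.052,0]},
    {"gripper": 12,"slide": [-1.8,0,-14.9],"dr": [0,0.052,0]},
  ],
)

```text
time: 29.9
tcp_pos: [556.1, 24.8, 119.6]
eef_rot: [[-0.021, 1.0, -0.009], [0.906, 0.023, 0.423], [0.423, 0.0, -0.906]]
ft_force: [0.9, -0.2, -2.3]
opening: 18.0
```

>>> arm_command(
  rows=[
    {"gripper": 12,"slide": [-2.3,-0.1,-15.1],"dr": [0,0.052,0]},
    {"gripper": 12,"slide": [-2.9,-0.1,-15.2],"dr": [0,0.052,0]},
    {"gripper": 12,"slide": [-3.5,-0.1,-15.3],"dr": [0,0.052,0]},
    {"gripper": 12,"slide": [-4.2,-0.1,-15.3],"dr": [0,0.052,0]},
    {"gripper": 12,"slide": [-5.1,-0.2,-15],"dr": [0,0.052,0]},
    {"gripper": 12,"slide": [-5.3,-0.2,-4.9],"dr": [0,0,0]},
    {"gripper": 12,"slide": [-5.9,-0.2,-4.1],"dr": [0,0,0]},
    {"gripper": 12,"slide": [-6.4,-0.2,-3.2],"dr": [0,0,0]},
    {"gripper": 12,"slide": [-6,-0.2,-4.5],"dr": [0,0,0]},
    {"gripper": 12,"slide": [-6,-0.2,-4.5],"dr": [0,0,0]},
    {"gripper": 12,"slide": [0,0,-4],"dr": [0,0,0]},
    {"gripper": 12,"slide": [0,0,-10],"dr": [0,0,0]},
  ],
)

```text
time: 30.9
tcp_pos: [556.2, -74.5, 181.7]
eef_rot: [[-0.016, 1.0, -0.016], [0.768, 0.022, 0.64], [0.64, -0.002, -0.768]]
ft_force: [-0.4, -0.6, -1.8]
opening: 18.0
```

>>> arm_command(
  rows=[
    {"gripper": 12,"slide": [20,0,-22],"dr": [0,0,0]},
    {"gripper": 12,"slide": [25,0,-15],"dr": [0,0,0]},
    {"gripper": 12,"slide": [25,0,0],"dr": [0,0,0]},
    {"gripper": 12,"slide": [20,0,5],"dr": [0,0,0]},
    {"gripper": 12,"slide": [0,0,0],"dr": [0,0,0]},
    {"gripper": 12,"slide": [0,0,0],"dr": [0,0,0]},
  ],
)

```text
time: 31.4
tcp_pos: [555.8, -25.8, 265.4]
eef_rot: [[-0.019, 1.0, -0.014], [0.769, 0.023, 0.639], [0.639, 0.002, -0.769]]
ft_force: [-0.1, -0.7, -2.0]
opening: 18.0
```

```bash
python3 - <<'E'
from h import *
print(edge(),bot.observe()["opening"],bot.observe()["time"])
save("scene","pics/s9.png");save("top","pics/t9.png")
for c in("scene","top"):
 bot.get_image(c)
 for r in bot.landmark_of(c,"biscuit1"):
  if r["conf"]>.3: print(c,round(r["conf"],2),w(c,r["position"]).round(1))
 for r in bot.outline_of(c,"biscuit1"):
    if r["conf"]<.4: continue
    q_=max(cv2.findContours(r["region"].astype(np.uint8),0,1)[0],key=cv2.contourArea)[:,0,:]
    print(c,round(r["conf"],2),cv2.minEnclosingCircle(np.array([ray(c,*q,8)[:2] for q in q_],np.float32)))
rows([(*tp((651,-98,50),10),7)])
E
```

```text
(array([ 553.5, -146.7,  143.7]), np.float64(39.7), array([-0.1, -0.7, -2. ])) 17.968174338570062 31.4
scene 0.94 [ 653.7 -150.4   -1.7]
scene 0.9 [ 8.276e+02 -2.283e+02  3.000e-01]
scene 0.69 [ 443.6 -207.6   14. ]
scene 0.68 [ 259.5 -377.2   -0.9]
scene 0.63 [ 568.8 -203.7   13.6]
scene 0.7 ((826.6085205078125, -227.7037353515625), 42.95134735107422)
scene 0.62 ((652.9971313476562, -154.4457550048828), 38.50001525878906)
scene 0.54 ((565.85107421875, -206.68125915527344), 38.044334411621094)
scene 0.53 ((261.7738037109375, -374.14404296875), 39.802223205566406)
scene 0.52 ((445.6130676269531, -206.6993408203125), 39.39702224731445)
top 0.73 [ 564.4 -206.1   12.8]
top 0.71 [ 442.5 -205.5   11.3]
top 0.71 [ 828.2 -226.8   -1.8]
top 0.72 ((442.86944580078125, -207.3493194580078), 40.20553207397461)
top 0.59 ((562.4239501953125, -208.37283325195312), 38.7431755065918)
top 0.58 ((824.2633056640625, -228.55868530273438), 40.523799896240234)
1 [-5.3, 14.1, 26.8] [0.0, -0.074, -0.0]
2 [-3.3, 14.1, 27.1] [0.0, -0.074, -0.0]
3 [-1.2, 14.1, 27.3] [0.0, -0.074, -0.0]
4 [0.8, 14.1, 27.3] [0.0, -0.074, -0.0]
5 [2.8, 14.1, 27.2] [0.0, -0.074, -0.0]
6 [4.8, 14.1, 26.9] [0.0, -0.074, -0.0]
7 [6.8, 14.1, 26.5] [0.0, -0.074, -0.0]
 -- [652.3  67.2  95.9]
```

>>> arm_command(
  rows=[
    {"gripper": 12,"slide": [-5.3,14.4,26.8],"dr": [0,-0.074,0]},
    {"gripper": 12,"slide": [-3.3,14.4,27.1],"dr": [0,-0.074,0]},
    {"gripper": 12,"slide": [-1.2,14.4,27.3],"dr": [0,-0.074,0]},
    {"gripper": 12,"slide": [0.8,14.4,27.3],"dr": [0,-0.074,0]},
    {"gripper": 12,"slide": [2.8,14.4,27.2],"dr": [0,-0.074,0]},
    {"gripper": 12,"slide": [4.8,14.4,26.9],"dr": [0,-0.074,0]},
    {"gripper": 12,"slide": [6.8,14.4,26.5],"dr": [0,-0.074,0]},
    {"gripper": 12,"slide": [0,0,0],"dr": [0,0,0]},
    {"gripper": 12,"slide": [0,0,0],"dr": [0,0,0]},
  ],
)

```text
time: 32.55
tcp_pos: [653.6, 69.5, 94.7]
eef_rot: [[-0.024, 1.0, -0.008], [0.984, 0.025, 0.175], [0.176, -0.003, -0.984]]
ft_force: [0.3, -0.9, -1.2]
opening: 17.9
```

```bash
python3 - <<'E'
from h import *
print(edge(),bot.observe()["opening"],bot.observe()["time"])
rows([(*tp((652,-98,3),10),3)])
bot.get_image("scene")
for r in bot.outline_of("scene","biscuit1"):
    if r["conf"]<.3: continue
    q_=max(cv2.findContours(r["region"].astype(np.uint8),0,1)[0],key=cv2.contourArea)[:,0,:]
    print(round(r["conf"],2),cv2.minEnclosingCircle(np.array([ray("scene",*q,8)[:2] for q in q_],np.float32)))
E
```

```text
(array([652.2, -95.7,  48.5]), np.float64(10.1), array([ 0.3, -0.9, -1.2])) 17.94378314672685 32.55
1 [-3.4, -0.1, 14.9] [-0.001, -0.001, 0.0]
2 [-3.4, -0.1, 14.9] [-0.001, -0.001, 0.0]
3 [-3.4, -0.1, 14.9] [-0.001, -0.001, 0.0]
 -- [653.3  67.2  48.9]
0.79 ((448.5502014160156, -209.81671142578125), 40.647552490234375)
0.75 ((828.2120971679688, -225.58395385742188), 36.65607452392578)
0.55 ((261.3642578125, -373.6078796386719), 39.80794143676758)
0.53 ((660.5543212890625, -159.08523559570312), 35.215267181396484)
```

>>> arm_command(
  rows=[
    {"gripper": 12,"slide": [-2.8,0,15],"dr": [0,0,0]},
    {"gripper": 12,"slide": [-2.8,0,15],"dr": [0,0,0]},
    {"gripper": 12,"slide": [-2.8,0,15],"dr": [0,0,0]},
    {"gripper": 12,"slide": [0,0,0],"dr": [0,0,0]},
    {"gripper": 12,"slide": [0,0,0],"dr": [0,0,0]},
  ],
)

```text
time: 33.07
tcp_pos: [654.3, 65.8, 51.1]
eef_rot: [[-0.019, 1.0, -0.004], [0.984, 0.02, 0.176], [0.176, -0.001, -0.984]]
ft_force: [-0.3, 0.8, -1.2]
opening: 18.2
```

```bash
python3 - <<'E'
from h import *
print(edge())
E
```

```text
(array([652.2, -99.3,   4.9]), np.float64(10.1), array([-0.3,  0.8, -1.2]))
```

>>> arm_command(
  rows=[
    {"gripper": 12,"slide": [-0.2,0,1],"dr": [0,0,0]},
    {"gripper": 12,"slide": [-0.2,0,1],"dr": [0,0,0]},
    {"gripper": 12,"slide": [-0.2,0,1],"dr": [0,0,0]},
    {"gripper": 12,"slide": [0,0,0],"dr": [0,0,0]},
    {"gripper": 12,"slide": [0,0,0],"dr": [0,0,0]},
  ],
)

```text
time: 33.48
tcp_pos: [654.9, 67.1, 48.2]
eef_rot: [[-0.022, 1.0, -0.003], [0.984, 0.022, 0.175], [0.175, 0.001, -0.985]]
ft_force: [-0.3, -0.5, -0.6]
opening: 17.9
```

>>> arm_command(
  rows=[
    {"gripper": 12,"slide": [-0.1,0,1],"dr": [0,0,0]},
    {"gripper": 12,"slide": [0,0,0],"dr": [0,0,0]},
  ],
)

```text
time: 33.65
tcp_pos: [654.8, 67.4, 46.9]
eef_rot: [[-0.022, 1.0, -0.003], [0.984, 0.022, 0.175], [0.175, 0.001, -0.985]]
ft_force: [0.4, 0.6, 0.9]
opening: 18.2
```

```bash
python3 - <<'E'
from h import *
print(edge())
E
```

```text
(array([653.2, -97.7,   0.7]), np.float64(10.1), array([0.4, 0.6, 0.9]))
```

>>> arm_command(
  rows=[
    {"gripper": 12,"slide": [-8,-0.2,-1.4],"dr": [0,0,0]},
    {"gripper": 12,"slide": [-8,-0.2,-1.4],"dr": [0,0,0]},
    {"gripper": 12,"slide": [-8,-0.2,-1.4],"dr": [0,0,0]},
    {"gripper": 12,"slide": [-8,-0.2,-1.4],"dr": [0,0,0]},
    {"gripper": 12,"slide": [-8,-0.2,-1.4],"dr": [0,0,0]},
    {"gripper": 12,"slide": [-8,-0.2,-1.4],"dr": [0,0,0]},
    {"gripper": 12,"slide": [-8,-0.2,-1.4],"dr": [0,0,0]},
    {"gripper": 12,"slide": [0,0,0],"dr": [0,0,0]},
  ],
)

```text
time: 34.32
tcp_pos: [654.5, 8.4, 46.4]
eef_rot: [[-0.02, 1.0, -0.003], [0.984, 0.021, 0.174], [0.174, 0.0, -0.985]]
ft_force: [0.3, -0.9, 0.9]
opening: 18.4
```

```bash
python3 - <<'E'
from h import *
print(edge())
save("scene","pics/s10.png")
for r in bot.outline_of("scene","biscuit1"):
    if r["conf"]<.3: continue
    q_=max(cv2.findContours(r["region"].astype(np.uint8),0,1)[0],key=cv2.contourArea)[:,0,:]
    print(round(r["conf"],2),cv2.minEnclosingCircle(np.array([ray("scene",*q,8)[:2] for q in q_],np.float32)))
E
```

```text
(array([ 6.526e+02, -1.568e+02,  4.000e-01]), np.float64(10.0), array([ 0.3, -0.9,  0.9]))
0.76 ((447.779052734375, -207.13539123535156), 39.613059997558594)
0.7 ((262.9582824707031, -372.515869140625), 43.19595718383789)
0.62 ((827.6931762695312, -225.2889862060547), 40.39207458496094)
0.51 ((669.102294921875, -172.93446350097656), 22.732282638549805)
```

>>> arm_command(
  rows=[
    {"gripper": 12,"slide": [0.5,0,-5.2],"dr": [0,0,0]},
    {"gripper": 12,"slide": [-0.3,0,-13.2],"dr": [0,0.052,0]},
    {"gripper": 12,"slide": [-0.5,0,-14.2],"dr": [0,0.052,0]},
    {"gripper": 12,"slide": [-0.9,0,-14.5],"dr": [0,0.052,0]},
    {"gripper": 12,"slide": [-1.3,0,-14.6],"dr": [0,0.052,0]},
    {"gripper": 12,"slide": [-1.8,0,-14.9],"dr": [0,0.052,0]},
  ],
)

```text
time: 34.92
tcp_pos: [654.8, -13.7, 119.6]
eef_rot: [[-0.021, 1.0, -0.01], [0.905, 0.023, 0.425], [0.425, 0.0, -0.905]]
ft_force: [0.1, 0.7, -1.6]
opening: 18.0
```

>>> arm_command(
  rows=[
    {"gripper": 12,"slide": [-2.3,-0.1,-15.1],"dr": [0,0.052,0]},
    {"gripper": 12,"slide": [-2.9,-0.1,-15.2],"dr": [0,0.052,0]},
    {"gripper": 12,"slide": [-3.5,-0.1,-15.3],"dr": [0,0.052,0]},
    {"gripper": 12,"slide": [-4.2,-0.1,-15.3],"dr": [0,0.052,0]},
    {"gripper": 12,"slide": [-5.1,-0.2,-15],"dr": [0,0.052,0]},
    {"gripper": 12,"slide": [-5.3,-0.2,-4.9],"dr": [0,0,0]},
    {"gripper": 12,"slide": [-5.9,-0.2,-4.1],"dr": [0,0,0]},
    {"gripper": 12,"slide": [-6.4,-0.2,-3.2],"dr": [0,0,0]},
    {"gripper": 12,"slide": [-6,-0.2,-4.5],"dr": [0,0,0]},
    {"gripper": 12,"slide": [-6,-0.2,-4.5],"dr": [0,0,0]},
    {"gripper": 12,"slide": [0,0,-4],"dr": [0,0,0]},
    {"gripper": 12,"slide": [0,0,-10],"dr": [0,0,0]},
  ],
)

```text
time: 35.92
tcp_pos: [654.9, -113.2, 181.4]
eef_rot: [[-0.016, 1.0, -0.016], [0.767, 0.022, 0.641], [0.642, -0.002, -0.767]]
ft_force: [0.4, -0.6, -1.3]
opening: 18.0
```

>>> arm_command(
  rows=[
    {"gripper": 12,"slide": [20,0,-22],"dr": [0,0,0]},
    {"gripper": 12,"slide": [25,0,-15],"dr": [0,0,0]},
    {"gripper": 12,"slide": [25,0,0],"dr": [0,0,0]},
    {"gripper": 12,"slide": [20,0,5],"dr": [0,0,0]},
    {"gripper": 12,"slide": [0,0,0],"dr": [0,0,0]},
    {"gripper": 12,"slide": [0,0,0],"dr": [0,0,0]},
  ],
)

```text
time: 36.42
tcp_pos: [654.2, -64.0, 264.9]
eef_rot: [[-0.019, 1.0, -0.015], [0.768, 0.024, 0.64], [0.641, 0.001, -0.768]]
ft_force: [-0.0, 0.1, -1.6]
opening: 18.0
```

```bash
python3 - <<'E'
from h import *
o=bot.observe();print(edge(),o["opening"],o["time"],np.round(o["q"],2))
for c in("scene","top"):
 save(c,f"pics/{c}11.png")
 for r in bot.landmark_of(c,"biscuit1"):
  if r["conf"]>.3: print(c,round(r["conf"],2),w(c,r["position"]).round(1))
for r in bot.landmark_of("top","tray")[:2]: print(r["conf"],w("top",r["position"]))
R=down(90-1.3)
R=R0@Rt.from_euler("z",-90,degrees=True).as_matrix();print(R)
p=np.array(o["tcp_pos"])
s=rows([((600,0,260),R0,6),((471,-320,200),R,14)])
E
```

```text
(array([ 651.9, -184.5,  142.9]), np.float64(39.8), array([-0. ,  0.1, -1.6])) 18.026818523286252 36.4167 [-0.41  0.54  1.45  0.62  1.5  -0.59]
scene 0.86 [ 567.3 -203.3   10.6]
scene 0.86 [ 653.6 -244.    12.5]
scene 0.76 [ 445.4 -205.5   14.9]
scene 0.73 [ 829.5 -228.8    1.8]
scene 0.46 [ 260.3 -375.7   -2.6]
top 0.82 [ 651.5 -248.4    9.6]
top 0.69 [ 444.2 -207.4   11.2]
top 0.59 [ 826.8 -229.9   -1.9]
top 0.58 [ 563.6 -206.6   11.1]
[[-0.99971212 -0.02399309  0.        ]
 [-0.02399309  0.99971212  0.        ]
 [ 0.          0.         -1.        ]]
1 [8.2, -8.8, 7.6] [-0.0, -0.116, -0.001]
2 [9.0, -8.8, 6.6] [-0.0, -0.116, -0.001]
3 [9.7, -8.8, 5.5] [-0.0, -0.116, -0.001]
4 [10.3, -8.8, 4.3] [-0.0, -0.116, -0.001]
5 [10.7, -8.8, 3.1] [-0.0, -0.116, -0.001]
6 [11.0, -8.8, 1.8] [-0.0, -0.116, -0.001]
 -- [600.   0. 260.]
7 [-22.6, -9.8, 4.3] [0.0, 0.0, -0.112]
8 [-21.4, -12.2, 4.3] [0.0, 0.0, -0.112]
9 [-19.9, -14.6, 4.3] [0.0, 0.0, -0.112]
10 [-18.1, -16.7, 4.3] [0.0, 0.0, -0.112]
11 [-16.2, -18.6, 4.3] [0.0, 0.0, -0.112]
12 [-14.0, -20.3, 4.3] [0.0, 0.0, -0.112]
13 [-11.6, -21.7, 4.3] [0.0, 0.0, -0.112]
14 [-9.1, -22.9, 4.3] [0.0, 0.0, -0.112]
15 [-6.5, -23.8, 4.3] [0.0, 0.0, -0.112]
16 [-3.8, -24.4, 4.3] [0.0, 0.0, -0.112]
17 [-1.0, -24.6, 4.3] [0.0, 0.0, -0.112]
18 [1.7, -24.6, 4.3] [0.0, 0.0, -0.112]
19 [4.5, -24.2, 4.3] [0.0, 0.0, -0.112]
20 [7.2, -23.6, 4.3] [0.0, 0.0, -0.112]
 -- [ 471. -320.  200.]
```

All three read as turned (origin z about 10–13). Returning the turner to the tray.

>>> arm_command(
  rows=[
    {"gripper": 12,"slide": [8.2,-8.8,7.6],"dr": [0,-0.116,0]},
    {"gripper": 12,"slide": [9,-8.8,6.6],"dr": [0,-0.116,0]},
    {"gripper": 12,"slide": [9.7,-8.8,5.5],"dr": [0,-0.116,0]},
    {"gripper": 12,"slide": [10.3,-8.8,4.3],"dr": [0,-0.116,0]},
    {"gripper": 12,"slide": [10.7,-8.8,3.1],"dr": [0,-0.116,0]},
    {"gripper": 12,"slide": [11,-8.8,1.8],"dr": [0,-0.116,0]},
  ],
)

```text
time: 37.17
tcp_pos: [600.3, 0.2, 261.7]
eef_rot: [[-0.02, 1.0, 0.003], [1.0, 0.02, -0.005], [-0.005, 0.003, -1.0]]
ft_force: [0.1, 0.4, -2.0]
opening: 17.8
```

>>> arm_command(
  rows=[
    {"gripper": 12,"slide": [-22.6,-9.8,4.3],"dr": [0,0,-0.112]},
    {"gripper": 12,"slide": [-21.4,-12.2,4.3],"dr": [0,0,-0.112]},
    {"gripper": 12,"slide": [-19.9,-14.6,4.3],"dr": [0,0,-0.112]},
    {"gripper": 12,"slide": [-18.1,-16.7,4.3],"dr": [0,0,-0.112]},
    {"gripper": 12,"slide": [-16.2,-18.6,4.3],"dr": [0,0,-0.112]},
    {"gripper": 12,"slide": [-14,-20.3,4.3],"dr": [0,0,-0.112]},
    {"gripper": 12,"slide": [-11.6,-21.7,4.3],"dr": [0,0,-0.112]},
    {"gripper": 12,"slide": [-9.1,-22.9,4.3],"dr": [0,0,-0.112]},
    {"gripper": 12,"slide": [-6.5,-23.8,4.3],"dr": [0,0,-0.112]},
    {"gripper": 12,"slide": [-3.8,-24.4,4.3],"dr": [0,0,-0.112]},
    {"gripper": 12,"slide": [-1,-24.6,4.3],"dr": [0,0,-0.112]},
    {"gripper": 12,"slide": [1.7,-24.6,4.3],"dr": [0,0,-0.112]},
  ],
)

```text
time: 38.17
tcp_pos: [487.7, -274.8, 208.6]
eef_rot: [[-0.98, 0.199, -0.001], [0.199, 0.98, 0.001], [0.001, 0.001, -1.0]]
ft_force: [0.4, -0.2, -0.5]
opening: 18.1
```

>>> arm_command(
  rows=[
    {"gripper": 12,"slide": [4.5,-24.2,4.3],"dr": [0,0,-0.112]},
    {"gripper": 12,"slide": [7.2,-23.6,4.3],"dr": [0,0,-0.112]},
    {"gripper": 12,"slide": [0,0,0],"dr": [0,0,0]},
    {"gripper": 12,"slide": [0,0,0],"dr": [0,0,0]},
  ],
)

```text
time: 38.5
tcp_pos: [469.0, -320.1, 199.9]
eef_rot: [[-1.0, -0.015, -0.001], [-0.015, 1.0, 0.001], [0.001, 0.001, -1.0]]
ft_force: [-0.9, 0.1, -0.8]
opening: 17.8
```

```bash
python3 - <<'E'
from h import *
o=bot.observe();print(o["opening"],o["time"],o["tcp_pos"],np.round(o["eef_rot"],3).tolist(),o["ft_force"])
R=R0@Rt.from_euler("z",-90,degrees=True).as_matrix()
rows([((470.3,-390.6,110),R,3),((470.3,-390.6,30),R,4)])
E
```

```text
17.778156718727146 38.5 [ 469.01351446 -320.12851614  199.9019696 ] [[-1.0, -0.015, -0.001], [-0.015, 1.0, 0.001], [0.001, 0.001, -1.0]] [-0.92949574  0.07103903 -0.79673154]
1 [-0.1, -23.5, 29.9] [0.0, -0.0, -0.003]
2 [-0.0, -23.5, 29.9] [0.0, -0.0, -0.003]
3 [0.1, -23.5, 30.0] [0.0, -0.0, -0.003]
 -- [ 470.3 -390.6  110. ]
4 [0.0, 0.0, 20.0] [0.0, 0.0, 0.0]
5 [0.0, 0.0, 20.0] [0.0, 0.0, 0.0]
6 [0.0, 0.0, 20.0] [0.0, 0.0, 0.0]
7 [0.0, 0.0, 20.0] [0.0, 0.0, 0.0]
 -- [ 470.3 -390.6   30. ]
```

>>> arm_command(
  rows=[
    {"gripper": 12,"slide": [0,-23.5,30],"dr": [0,0,-0.003]},
    {"gripper": 12,"slide": [0,-23.5,30],"dr": [0,0,-0.003]},
    {"gripper": 12,"slide": [0,-23.5,30],"dr": [0,0,-0.003]},
    {"gripper": 12,"slide": [0,0,20],"dr": [0,0,0]},
    {"gripper": 12,"slide": [0,0,20],"dr": [0,0,0]},
    {"gripper": 12,"slide": [0,0,20],"dr": [0,0,0]},
    {"gripper": 12,"slide": [0,0,15],"dr": [0,0,0]},
    {"gripper": 12,"slide": [0,0,0],"dr": [0,0,0]},
    {"gripper": 12,"slide": [0,0,0],"dr": [0,0,0]},
  ],
)

```text
time: 39.25
tcp_pos: [471.5, -388.7, 35.1]
eef_rot: [[-1.0, -0.027, -0.002], [-0.027, 1.0, 0.001], [0.001, 0.001, -1.0]]
ft_force: [0.9, -0.3, -0.4]
opening: 17.9
```

>>> arm_command(
  rows=[
    {"gripper": 12,"slide": [0,-2,5],"dr": [0,0,0]},
    {"gripper": 12,"slide": [0,0,5],"dr": [0,0,0]},
    {"gripper": 12,"slide": [0,0,3],"dr": [0,0,0]},
    {"gripper": 12,"slide": [0,0,0],"dr": [0,0,0]},
    {"gripper": 12,"slide": [0,0,0],"dr": [0,0,0]},
  ],
)

```text
time: 39.67
tcp_pos: [471.6, -391.7, 22.9]
eef_rot: [[-1.0, -0.028, 0.0], [-0.028, 1.0, -0.0], [-0.0, -0.0, -1.0]]
ft_force: [0.6, 1.3, -0.1]
opening: 17.8
```

>>> arm_command(
  rows=[
    {"gripper": 12,"slide": [0,0,1],"dr": [0,0,0]},
    {"gripper": 12,"slide": [0,0,0],"dr": [0,0,0]},
  ],
)

```text
time: 39.83
tcp_pos: [471.7, -391.8, 21.9]
eef_rot: [[-1.0, -0.028, 0.0], [-0.028, 1.0, -0.0], [-0.0, -0.0, -1.0]]
ft_force: [-0.2, 0.5, -1.6]
opening: 17.8
```

>>> arm_command(
  rows=[
    {"gripper": 12,"slide": [0,0,0.8],"dr": [0,0,0]},
    {"gripper": 40,"slide": [0,0,0],"dr": [0,0,0]},
    {"gripper": 40,"slide": [0,0,0],"dr": [0,0,0]},
    {"gripper": 40,"slide": [0,0,0],"dr": [0,0,0]},
    {"gripper": 40,"slide": [0,0,-20],"dr": [0,0,0]},
    {"gripper": 40,"slide": [0,0,-35],"dr": [0,0,0]},
    {"gripper": 40,"slide": [0,0,-40],"dr": [0,0,0]},
    {"gripper": 40,"slide": [0,0,-40],"dr": [0,0,0]},
    {"gripper": 40,"slide": [30,0,-20],"dr": [0,0,0]},
    {"gripper": 40,"slide": [35,0,0],"dr": [0,0,0]},
    {"gripper": 40,"slide": [35,0,0],"dr": [0,0,0]},
    {"gripper": 40,"slide": [0,0,0],"dr": [0,0,0]},
  ],
)

```text
time: 40.83
tcp_pos: [366.6, -393.6, 176.3]
eef_rot: [[-1.0, -0.027, -0.003], [-0.027, 1.0, 0.001], [0.003, 0.001, -1.0]]
ft_force: [0.3, -0.1, -0.5]
opening: 40.0
```

```bash
python3 - <<'E'
from h import *
o=bot.observe();print(o["opening"],o["time"],o["tcp_pos"],o["ft_force"])
save("top","pics/t12.png");save("scene","pics/s12.png")
for c in("top","scene"):
 for n in("biscuit1","turner","turner_edge","turner_grip","bowl","choc1","tray"):
  for r in bot.landmark_of(c,n)[:5]:
   if r["conf"]>.35: print(c,n,round(r["conf"],2),w(c,r["position"]).round(0))
a=cv2.imread("pics/s12.png")
cv2.imwrite("pics/f.png",np.hstack([cv2.resize(cv2.imread("pics/t12.png")[130:300,100:480],(420,188*1)) if 0 else cv2.resize(a[80:280,130:380],(500,400)),cv2.resize(a[260:390,270:420],(300,400))]))
E
```

```text
40.02862617351182 40.8333 [ 366.61945422 -393.58686675  176.25857812] [ 0.30571573 -0.1196012  -0.47309762]
top biscuit1 0.87 [ 830. -228.   -0.]
top biscuit1 0.81 [ 653. -243.   13.]
top biscuit1 0.66 [ 567. -208.   13.]
top biscuit1 0.61 [ 258. -377.    4.]
top biscuit1 0.55 [ 444. -209.   13.]
top turner 0.97 [ 595. -397.    2.]
top turner 0.48 [617. 149.   1.]
top turner 0.46 [343. 473.   4.]
top turner_edge 0.88 [ 644. -392.    6.]
top turner_grip 0.65 [ 468. -394.   40.]
top turner_grip 0.49 [ 778. -110.   -2.]
top bowl 0.9 [588. 363.  25.]
top bowl 0.83 [255. 281.  -1.]
top choc1 0.49 [591. 391.  54.]
top choc1 0.46 [591. 356.  38.]
top tray 0.61 [ 531. -404.    2.]
scene biscuit1 0.86 [ 656. -243.   14.]
scene biscuit1 0.77 [ 569. -202.   13.]
scene biscuit1 0.76 [ 262. -377.   -2.]
scene biscuit1 0.58 [ 444. -207.   15.]
scene biscuit1 0.57 [ 831. -231.    0.]
scene turner 0.77 [ 599. -396.    3.]
scene turner_edge 0.61 [ 645. -392.    6.]
scene turner_edge 0.42 [ 598. -395.    5.]
scene turner_grip 0.89 [ 471. -392.   39.]
scene bowl 0.69 [261. 280.   1.]
scene bowl 0.67 [590. 365.  24.]
scene choc1 0.61 [593. 393.  47.]
scene choc1 0.55 [593. 358.  31.]
scene tray 0.8 [ 529. -398.   -4.]
```

View pics/f.png

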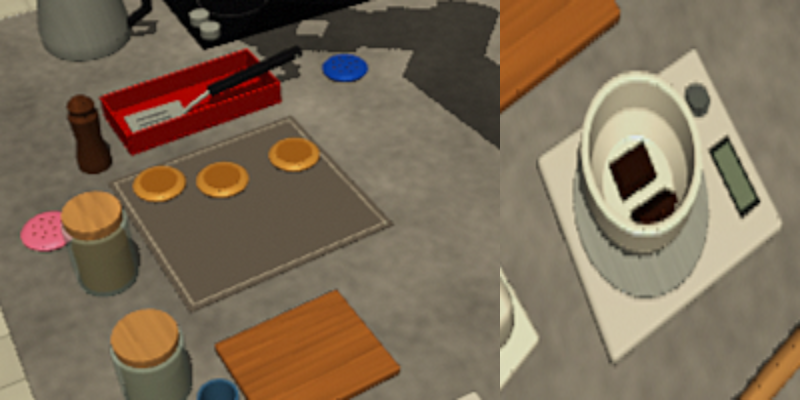

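```bash
python3 -c "
from station import bot
print(bot.sign_off())"
```

```text
the job is handed in; nothing more can be done
None
```

The job is handed in, at about 41 s of robot time.

**What I did**
- **Bowl:** I stood the white bowl on the weighing plate.
- **Tare:** I pressed the button once, to about 10 N at z 22.5 mm, and released it before any chocolate went in.
- **Chocolate:** I put both blocks into the bowl. Only two were there at the start.
- **Biscuits:** I turned all three over, levering each with the turner.
- **Turner:** I laid it back in the tray.

**Last checks, from the top and scene cameras**
- **Biscuits:** all three lie flat on the mat with no holes showing. Their origins read z 13–15 mm, where a turned biscuit should read about 14.
- **Turner:** the blade is inside the tray and the handle is over its rim.
- **Bowl:** a close fit right after the first block put it within about 2 mm of the plate centre. The final readings put it within about 5 mm.
- **Chocolate:** both blocks are in the bowl, one of them leaning on the wall, and the board is empty.

**Disagreements:** the cameras differed by a few millimetres. The worst was the turner's y position, −390 mm (wrist) against −399 mm (top); I used the wrist reading and the grasp held. An early estimate of the bowl's centre also differed by about 10 mm between the two cameras; the close fit settled it.

I saw nothing knocked aside.

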